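# Nest the dish covers upside down

## Task

Nest the three domed dish covers into one upside-down stack on the round cork mat, where the largest already lies: set the middle-sized cover mouth up inside the largest, then take the small one off the chrome easel, turn it mouth up and set it inside the middle one, each standing level on its knob on the floor of the one below and roughly centred. Set the covers down gently instead of dropping them, keep the largest on its mat, and leave the other things on the table where they are.

Things in the scene. Friction and masses are not known exactly. Their poses are not given: they have to be found in the camera images.
- cover_large: Largest of three domed aluminium covers, 184 mm across the rim, 68 high with knob, walls 4, 300 g. Lies mouth up on the cork mat. Origin: centre of the knob's outer face; z axis: from knob out of the mouth (up when inverted). Knob: teak disc 36 across, 16 high with stem. Outer radius 38 at z 16, 66 at 24, 81 at 40, 92 at 68 (rim). Flat inner floor at z 20, radius 32, with a dark screw.
- cover_medium: Middle cover: 136 mm across the rim, 58 high with knob, walls 4, 170 g. Stands mouth up on its knob on the table. Origin, axes, knob as cover_large. Outer radius 32 at z 16, 48 at 22, 58 at 34, 68 at 58 (rim); the last 26 mm of wall are straight, leaning out 23 deg from the axis. Flat inner floor at z 20, radius 27.
- cover_small: Small cover: 100 mm across the rim, 54 high with knob, walls 4, 100 g. Origin, axes, knob as cover_large. Leans on the easel, axis 43 deg from vertical, mouth up and towards the easel's +x; its top rim point, on the -x side, is 105 above the table. Outer radius 26 at z 16, 34 at 21, 40 at 30, 50 at 54 (rim); last 26 mm of wall straight, leaning out 23 deg. It lifts straight off.
- mat: Round cork mat fixed to the table, 210 mm across, 4 mm thick. Origin: centre of its underside, on the table top.
- easel: Chrome wire easel fixed to the table, about 125 mm deep (x), 66 mm wide (y), 67 mm high; the sloping rails that carry the small cover rise towards -x. Origin: centre of its underside; x axis: the way the cover's mouth faces.
- glasses_case: Navy hard glasses case, 62 x 162 x 44 mm high, loose, long side along its y axis. Origin: centre of its underside. To be left alone.
- key: Large brass-coloured aluminium key, about 90 mm long, 7 mm thick, loose, lying flat. Origin: underside, near its middle. To be left alone.
- pot: Small terracotta pot with a green succulent, 92 mm across, 78 mm high (113 with the plant), loose. Origin: centre of its underside. To be left alone.
- clip_holder: Chrome spring clip holder: a 72 mm disc foot with a thin stem and a spring clip on top, 142 mm high, loose. Origin: centre of its underside. To be left alone.
- coin_dish: Stainless steel coin dish with coins, 100 mm across, 32 mm high, loose. Origin: centre of its underside. To be left alone.
Not all that is in view belongs to the job. Leave any green or purple look-alike of the cover_medium alone.

How it is judged:
By the outcome, as a careful person would: the job done as asked, in the order asked, and still so for the second after the job is handed in, with the robot touching nothing.
It also fails if it takes over 61 s, if anything falls off the work surface, if the arm or the gripper's body presses on something with over 40 N, if the wrist force passes 120 N, or if a joint passes its speed limit or range.

## Robot

A 6-joint arm with a two-finger parallel gripper is mounted at the origin on the work surface. World frame = base frame: x ahead of the robot, y to its left, z up, the work surface at z = 0. Lengths are in m, angles in rad, forces in N, time in s.
With the tool pointing down it reaches from about 0.3 to 0.775 m from the base axis. Payload 14.6 kg.
Tool frame: the origin (TCP) lies at the very end of the fingers, on their centre line; the grasp point (between the pads) lies 19 mm behind it; z points along the fingers, y is the direction in which the jaws open and shut (so a half turn about z gives the same grasp; the last joint's range is limited). The gripper opens to 94 mm and grips with 3 to 60 N. Pads are 16 mm wide; open, the fingers measure 119 mm over their backs; the gripper's body (75 mm by 177 mm) begins 78 mm behind the grasp point.
Start: joints at [1.208, 0.3, 1.521, -0, 1.321, -0.067], TCP at [0.16, 0.526, 0.205] pointing down, gripper open.
Joint ranges: [-3.03, 3.03], [-0.79, 2.21], [0.23, 2.52], [-1.04, 4.18], [0, 3.07], [-2.55, 2.55]. Speed limits (rad/s): [2.22, 2.22, 2.57, 3.14, 3.14, 3.14].

## Interface

Orientations are given as [roll, pitch, yaw] about the fixed x, y, z axes, in that order (R = Rz(yaw) Ry(pitch) Rx(roll)).
In Python, from station import ctrl, eyes gives the robot as it stands.
- The arm moves only by the tool jog_arm, never from a script. Its argument "moves" is a list of rows, each a list of 3 entries, a list of its own where there are three numbers: the shift along the world's x, y, z in mm, then the turn, a rotation vector about the world's x, y, z in units of 5 degrees (1.0 is 5 degrees), then the finger opening in mm, from 0 to 94. In form: [[[tx, ty, tz], [wx, wy, wz], jaw], ...]. A call has 1 to 5 rows; each row is the pose to reach, as a shift and turn from the pose commanded when the call began; what a row does not reach only later rows make up. A row lasts 1/12 s, in which the tool goes at most 41.7 mm and 7.16 degrees, less where a joint would pass 70% of its speed; a pose out of reach is approached as far as the arm can. A call with a gripper value outside its range is refused whole. The fingers move at their own pace and stop on an object; "squeeze" is the grip in N (left out, the last holds). Time passes only in rows, so rows that repeat a pose let the fingers close. It gives the time, the measured TCP pose, the force and the opening at its end, in the units of the state.
- ctrl.get_obs(): the state, without advancing time (a new reading comes with each control period).
- eyes.camera(name): name is "scene" or "top" or "wrist"; returns a dict with "frame" (384x512x3 uint8, red, green, blue), "vertical_fov" (degrees; the focal length in pixels is half the picture's height over the tangent of half this angle, whatever the lens; pixels are square), "cx", "cy" (the principal point, pixels), "eye" and "attitude" of the camera in the world; the wrist camera has in their place "hand_eye" (4x4, takes a point from camera to tool coordinates, whose origin is the TCP and whose axes are the flange's). Camera axes: x right, y down, z forward; pixel columns grow to the right and rows downward; lengths in m; the calibration is good to about 2 mm. A picture is of the moment at which its call begins: read the wrist's pose just before it. There is no depth.
- ctrl.hand_in(): hands the job in, once; it reports no verdict.
The state is a dict: "time_s": time; "qpos": joint angles; "joint_vel": joint speeds; "tau": joint torques, N m; "ee_pos": TCP position; "eef_rot": TCP orientation; "force": force on the tool from outside, world axes, zero at the start; "moment": the same for the moment, N m; "grip_width": finger opening in m.
Only numpy, scipy, OpenCV 4.12 (cv2) and the standard library are available. Lean on these libraries where they do the work, as an engineer would, in place of code of your own. Each camera call takes 0.05 s, during which the arm holds its last target.

## Working session

There is one attempt and no reset: what is moved stays moved. The work goes in short steps, Python scripts to look and compute and a tool call to move; the robot and the scene stay as the last step left them, time stands still between calls to the robot, and variables do not carry over. Pictures are saved under pics/ and viewed, and the job is handed in when it is done.

Besides the shell and the picture viewer there is one more tool, called after "Request:" as a command line: name --argument value ..., lists and objects as JSON in quotes. jog_arm: Moves the arm, as the interface text tells. Its arguments: {"type":"object","properties":{"moves":{"type":"array","items":{"type":"array"}},"squeeze":{"type":"number"}},"required":["moves"]}

```bash
ls; mkdir -p pics; python3 - <<'E'
from station import ctrl, eyes
import cv2,pickle
print(ctrl.get_obs())
d={}
for n in ("scene","top","wrist"):
    d[n]=c=eyes.camera(n)
    cv2.imwrite(f"pics/{n}0.png",cv2.resize(c["frame"][:,:,::-1],(800,600),interpolation=cv2.INTER_CUBIC))
    print(n,{k:v for k,v in c.items() if k!="frame"})
pickle.dump(d,open("v0.pkl","wb"))
E
```

```text
pics
{'time_s': 0.0, 'qpos': array([ 1.20841279e+00,  3.00460878e-01,  1.52157565e+00, -3.45509454e-06,
        1.32069660e+00, -6.66365928e-02]), 'joint_vel': array([ 0.00014813,  0.00143923, -0.00146048,  0.00091043, -0.0011443 ,
        0.00168932]), 'tau': array([ 5.19405803e-04, -5.31814992e+01, -3.52747321e+01,  7.08957645e-02,
        2.44008604e-02, -9.30212195e-05]), 'ee_pos': array([0.16023054, 0.52587107, 0.20489423]), 'eef_rot': array([-3.14045448e+00, -7.26024770e-05,  2.84584652e+00]), 'force': array([ 0.42212788, -0.04839544, -0.28115755]), 'moment': array([0.01861357, 0.02422464, 0.00591368]), 'grip_width': 0.09431262878983847}
scene {'vertical_fov': 51.77731322763097, 'cx': 254.14992183621231, 'cy': 197.60953794935963, 'eye': array([ 1.27935449, -0.1597847 ,  0.83456435]), 'attitude': array([-2.33873754, -0.00935377,  1.33414706])}
top {'vertical_fov': 51.94509306288092, 'cx': 254.61382496262445, 'cy': 194.49410256813923, 'eye': array([0.45980859, 0.03030205, 1.10630286]), 'attitude': array([-3.07694386, -0.00662692, -1.5863056 ])}
wrist {'vertical_fov': 70.35786411865841, 'cx': 252.4338104883226, 'cy': 188.728253069249, 'hand_eye': array([[-9.90711246e-05, -9.66279596e-01, -2.57495111e-01,
         7.47962509e-02],
       [ 9.99999071e-01,  2.54382902e-04, -1.33934986e-03,
        -2.50599730e-04],
       [ 1.35968879e-03, -2.57495005e-01,  9.66278673e-01,
        -1.79077871e-01],
       [ 0.00000000e+00,  0.00000000e+00,  0.00000000e+00,
         1.00000000e+00]])}
```

View pics/scene0.png

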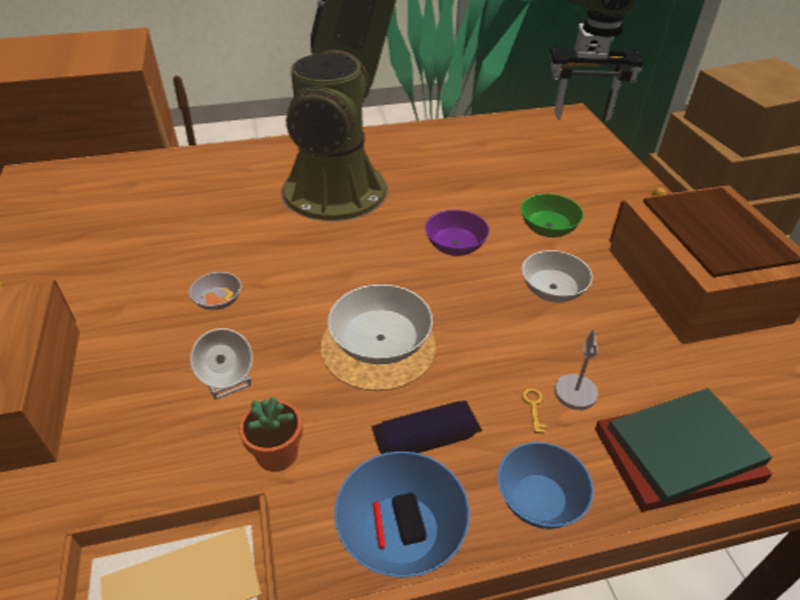

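View pics/top0.png

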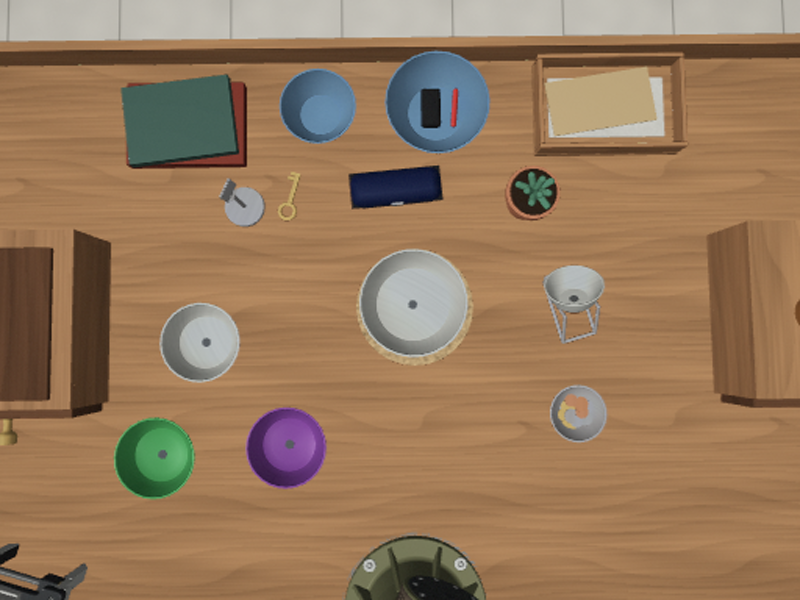

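View pics/wrist0.png

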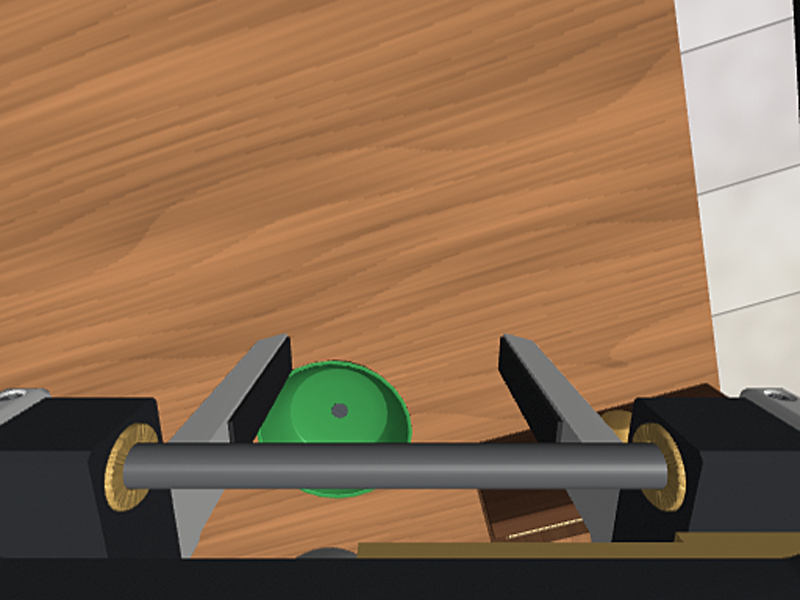

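```bash
cat > h.py <<'E'
import numpy as np, cv2, pickle
from scipy.spatial.transform import Rotation as Ro
def pose(c,obs=None):
    if "eye" in c: return np.array(c["eye"]), Ro.from_euler("xyz",c["attitude"]).as_matrix()
    T=np.eye(4);T[:3,:3]=Ro.from_euler("xyz",obs["eef_rot"]).as_matrix();T[:3,3]=obs["ee_pos"]
    T=T@c["hand_eye"]; return T[:3,3],T[:3,:3]
def f(c): return c["frame"].shape[0]/2/np.tan(np.radians(c["vertical_fov"])/2)
def proj(c,P,obs=None):
    e,R=pose(c,obs); q=(np.atleast_2d(P)-e)@R
    return np.c_[c["cx"]+f(c)*q[:,0]/q[:,2], c["cy"]+f(c)*q[:,1]/q[:,2]]
def ray(c,u,v,z,obs=None):
    e,R=pose(c,obs); d=R@np.array([(u-c["cx"])/f(c),(v-c["cy"])/f(c),1]); return e+d*(z-e[2])/d[2]
def crop(c,x0,y0,w,s,name,h=None,draw=(),obs=None):
    h=h or int(w*.75)
    im=cv2.resize(c["frame"][y0:y0+h,x0:x0+w,::-1],None,fx=s,fy=s,interpolation=cv2.INTER_CUBIC).copy()
    for P,col in draw:
        p=(proj(c,P,obs)-[x0,y0]+.5)*s-.5
        cv2.polylines(im,[np.round(p).astype(int)],False,col,1)
    cv2.imwrite("pics/"+name,im)
def circ(c,n,r,k=73):
    n=np.array(n,float);n/=np.linalg.norm(n);a=np.cross(n,[0,1,.01]);a/=np.linalg.norm(a);b=np.cross(n,a)
    t=np.linspace(0,2*np.pi,k)[:,None];return np.array(c)+r*(np.cos(t)*a+np.sin(t)*b)
E
python3 - <<'E'
from h import *
d=pickle.load(open("v0.pkl","rb"));t=d["top"];s=d["scene"]
# rough centres: screw pixel in top at floor heights
for n,u,v,z in [("med",206,342,.02),("large",413,304,.024)]:
    print(n,ray(t,u*.64,v*.64,z))
for n,u,v,z in [("med",553,286,.02),("large",380,337,.024)]:
    print(n,ray(s,u*.64,v*.64,z))
crop(t,330,150,80,8,"easel_t.png",h=75)
crop(s,105,185,80,8,"easel_s.png",h=75)
crop(t,70,180,140,5,"cand_t.png",h=118)
E
```

```text
med [0.46802011 0.36007462 0.02      ]
large [ 0.52917312 -0.00466457  0.024     ]
med [0.46748274 0.36126649 0.02      ]
large [ 0.52938093 -0.00282958  0.024     ]
```

View pics/easel_t.png

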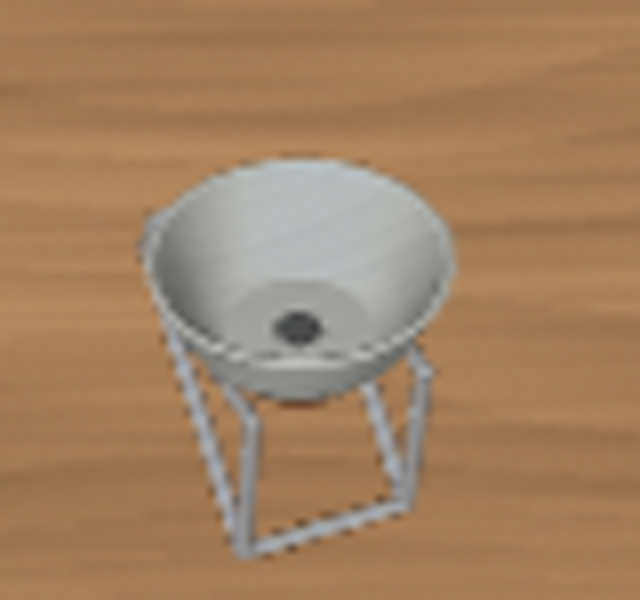

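View pics/easel_s.png

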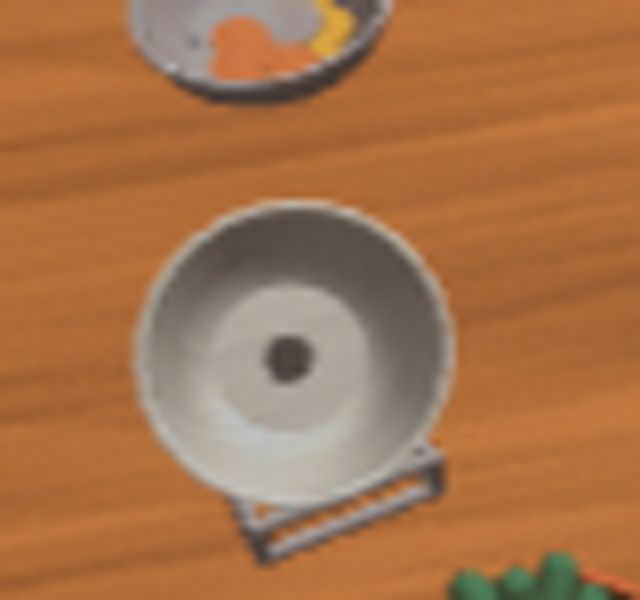

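View pics/cand_t.png

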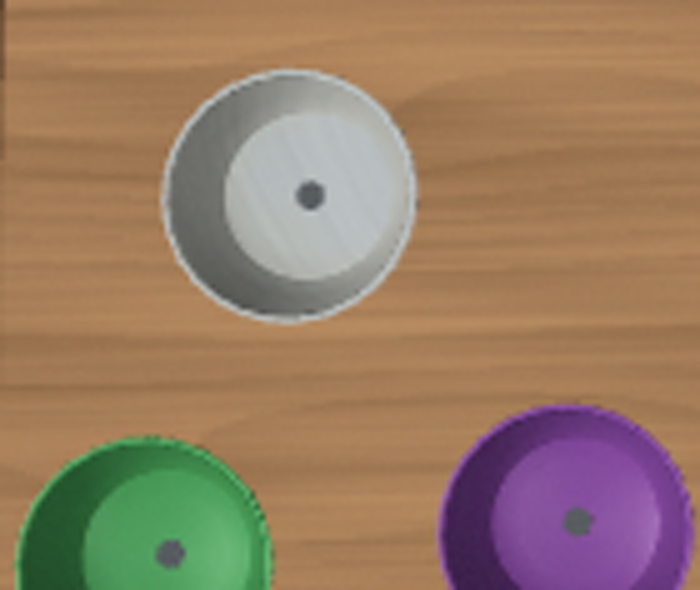

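```bash
python3 - <<'E'
from h import *
from scipy.optimize import least_squares
d=pickle.load(open("v0.pkl","rb"));t=d["top"];s=d["scene"]
th=np.radians(43)
def model(p):
    x,y,yaw=p; a=np.array([np.sin(th)*np.cos(yaw),np.sin(th)*np.sin(yaw),np.cos(th)])
    o=np.array([x,y,.0314]); return o,a
toc=lambda x0,y0,u,v,k:np.array([x0+(u+.5)/k-.5,y0+(v+.5)/k-.5])
st=toc(330,150,298,328,8); ss=toc(105,185,289,359,8)
for c,q in((t,st),(s,ss)):
    print(ray(c,*q,.0314+.02*np.cos(th)))
# rim extremes read by eye: top: left 145, right 457, top 157 ; scene: left 135,right 455,top 200,bottom 503
def ext(p,c,x0,y0):
    o,a=model(p);q=(proj(c,circ(o+.054*a,a,.05,361))-[x0,y0]+.5)*8-.5
    return q[:,0].min(),q[:,0].max(),q[:,1].min(),q[:,1].max()
def res(p):
    o,a=model(p)
    e=ext(p,t,330,150);g=ext(p,s,105,185)
    return np.r_[(proj(t,o+.02*a)[0]-st)*8,(proj(s,o+.02*a)[0]-ss)*8,e[0]-145,e[1]-457,e[2]-157,g[0]-135,g[1]-455,g[2]-200,g[3]-503]
r=least_squares(res,[.5,-.3,.2]);print(r.x,np.degrees(r.x[2]),r.fun.round(1))
np.save("small.npy",r.x)
o,a=model(r.x)
crop(t,330,150,80,8,"ov1.png",h=75,draw=[(circ(o+.054*a,a,.05),(0,0,255))])
crop(s,105,185,80,8,"ov2.png",h=75,draw=[(circ(o+.054*a,a,.05),(0,0,255))])
M=[.4678,.3605,0];L=[.5293,-.0035,.004]
for n,c in(("t",t),("s",s)):
    for m,C,z,R,b in(("m",M,.058,.068,0),("l",L,.068,.092,.0)):
        u,v=proj(c,[C])[0].astype(int)
        crop(c,max(u-50,0),v-50,100,6,f"ov_{m}{n}.png",h=90,draw=[(circ(np.array(C)+[0,0,z],[0,0,1],R),(0,0,255))]+([(circ([C[0],C[1],.004],[0,0,1],.105),(255,0,0))] if m=="l" else []))
A=[cv2.imread(f"pics/ov_{k}.png") for k in("mt","ms","lt","ls")]
cv2.imwrite("pics/ovL.png",cv2.resize(np.vstack([np.hstack(A[:2]),np.hstack(A[2:])]),(800,720)[:2] if 0 else (660,594)))
cv2.imwrite("pics/ovS.png",cv2.resize(np.hstack([cv2.imread("pics/ov1.png"),cv2.imread("pics/ov2.png")]),(800,375)))
E
```

```text
[ 0.53440804 -0.2811605   0.04602707]
[ 0.53741636 -0.28133911  0.04602707]
[ 0.52174984 -0.28498663  0.27777135] 15.915126107562747 [ 0.2 -1.4  0.  -5.7 -1.8  1.1 -4.6 -2.6  1.  -6.3  3.5]
```

View pics/ovL.png

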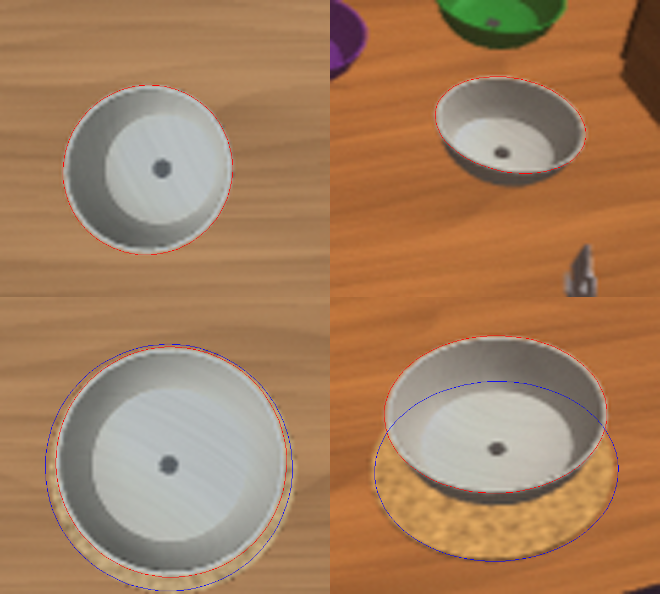

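View pics/ovS.png

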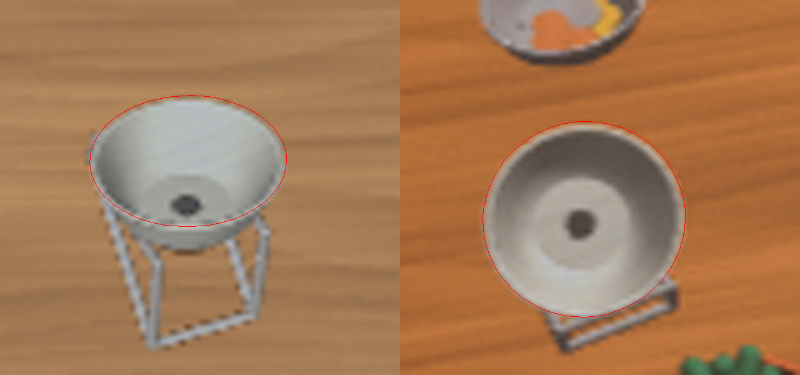

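```bash
cat >> h.py <<'E'
A=np.radians
def toolR(phi,lean):
    """jaw axis y along heading phi (rad); tool z leans: tip points out along phi by lean"""
    r=np.array([np.cos(phi),np.sin(phi),0]);zt=np.array([0,0,-1])*np.cos(lean)+r*np.sin(lean)
    y=r*np.cos(lean)+np.array([0,0,1])*np.sin(lean); x=np.cross(y,zt); return np.c_[x,y,zt]
def delta(P,R,obs=None):
    from station import ctrl
    o=obs or ctrl.get_obs(); R0=Ro.from_euler("xyz",o["eef_rot"]).as_matrix()
    w=Ro.from_matrix(R@R0.T).as_rotvec()
    print("shift mm",((np.array(P)-o["ee_pos"])*1e3).round(1),"turn u",(np.degrees(w)/5).round(2),"t",round(o["time_s"],2))
def medgrasp(C,phi,depth,back=0):
    # C origin of medium cover, grip rim on side -phi
    u=-np.array([np.cos(phi),np.sin(phi),0]);w=np.cos(A(23))*np.array([0,0,1])+np.sin(A(23))*u
    return np.array(C)+.0658*u+np.array([0,0,.058])+w*(back-depth)
E
python3 - <<'E'
from h import *
phi=A(37.6);C=[.468,.3605,0]
R=toolR(phi,A(23))
print(medgrasp(C,phi,.021,.07),medgrasp(C,phi,.021))
delta(medgrasp(C,phi,.021,.07),R)
E
```

```text
[0.4006983  0.30867072 0.10310474] [0.42236836 0.32535891 0.0386694 ]
shift mm [ 240.5 -217.2 -101.9] turn u [ 3.85 -2.67 -6.99] t 0.15
```

Request:
jog_arm --moves '[[[25,-25,0],[0.4,-0.3,-0.7],60],[[55,-50,0],[0.8,-0.5,-1.4],40],[[80,-75,0],[1.2,-0.8,-2.1],30],[[105,-100,0],[1.6,-1.1,-2.8],30],[[130,-120,0],[2,-1.3,-3.5],30]]' --squeeze 30

```text
time_s: 0.57
ee_pos: [0.2911, 0.4044, 0.2054]
eef_rot: [2.934, 0.027, 2.534]
force: [0.8, 1.6, -0.7]
grip_width: 0.0643
```

```bash
python3 - <<'E'
from h import *
phi=A(37.6);C=[.468,.3605,0]
R=toolR(phi,A(23))
delta(medgrasp(C,phi,.021,.07),R)
E
```

```text
shift mm [ 109.6  -95.7 -102.3] turn u [ 1.82 -1.32 -3.47] t 0.57
```

Request:
jog_arm --moves '[[[22,-19,-15],[0.4,-0.3,-0.7],30],[[44,-38,-35],[0.7,-0.5,-1.4],30],[[66,-58,-58],[1.1,-0.8,-2.1],30],[[88,-77,-80],[1.5,-1.1,-2.8],30],[[109,-96,-102],[1.8,-1.3,-3.5],30]]'

```text
time_s: 0.98
ee_pos: [0.4001, 0.3087, 0.1027]
eef_rot: [2.742, 0.0, 2.224]
force: [0.6, 0.3, -0.9]
grip_width: 0.0315
```

```bash
python3 - <<'E'
from h import *
from station import ctrl,eyes
phi=A(37.6);C=[.468,.3605,0]
R=toolR(phi,A(23))
o=ctrl.get_obs();print(o["ee_pos"],o["grip_width"])
delta(medgrasp(C,phi,.021,.07),R);delta(medgrasp(C,phi,.021,.0),R)
c=eyes.camera("wrist")
crop(c,0,0,512,1.5,"w1.png",h=384,draw=[(circ([C[0],C[1],.058],[0,0,1],.068),(0,0,255))],obs=o)
E
```

```text
[0.40005778 0.30865521 0.10270595] 0.03145862807746992
shift mm [0.6 0.  0.4] turn u [ 0.02 -0.01  0.03] t 0.98
shift mm [ 22.3  16.7 -64. ] turn u [ 0.02 -0.01  0.03] t 0.98
```

View pics/w1.png

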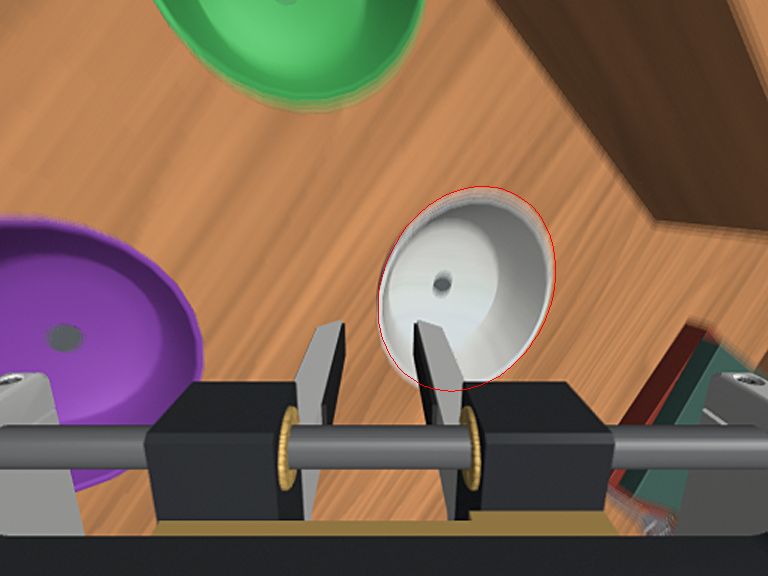

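Request:
jog_arm --moves '[[[8,6,-23],[0,0,0],30],[[14,11,-42],[0,0,0],30],[[20,15,-56],[0,0,0],30],[[22,17,-64],[0,0,0],30],[[22,17,-64],[0,0,0],30]]'

```text
time_s: 1.45
ee_pos: [0.4208, 0.3269, 0.0378]
eef_rot: [2.747, 0.0, 2.228]
force: [-0.4, -0.3, -0.5]
grip_width: 0.0298
```

```bash
python3 - <<'E'
from h import *
from station import ctrl,eyes
phi=A(37.6);C=[.468,.3605,0]
R=toolR(phi,A(23))
o=ctrl.get_obs()
delta(medgrasp(C,phi,.021,.0),R)
c=eyes.camera("wrist")
crop(c,0,0,512,1.5,"w2.png",h=384,draw=[(circ([C[0],C[1],.058],[0,0,1],.068),(0,0,255))],obs=o)
E
```

```text
shift mm [ 1.5 -1.5  0.9] turn u [ 0.05 -0.07 -0.01] t 1.45
```

View pics/w2.png

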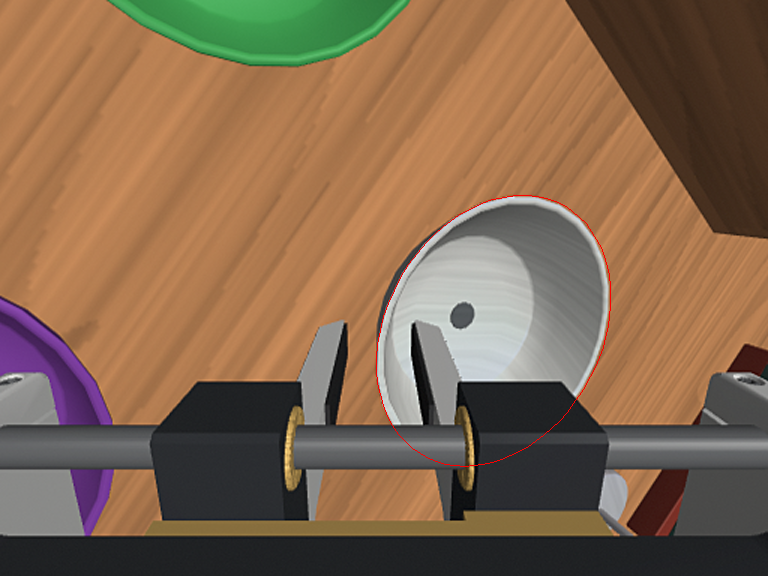

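Request:
jog_arm --moves '[[[1,-1,0],[0,0,0],15],[[1,-1,0],[0,0,0],6],[[1,-1,0],[0,0,0],0],[[1,-1,0],[0,0,0],0],[[1,-1,0],[0,0,0],0]]' --squeeze 30

```text
time_s: 1.92
ee_pos: [0.4225, 0.3262, 0.04]
eef_rot: [2.744, 0.0, 2.228]
force: [-0.9, -0.1, 2.7]
grip_width: 0.0036
```

Request:
jog_arm --moves '[[[0,0,0],[0,0,0],0],[[0,0,4],[0,0,0],0],[[0,0,12],[0,0,0],0],[[0,0,22],[0,0,0],0],[[0,0,30],[0,0,0],0]]'

```text
time_s: 2.33
ee_pos: [0.4224, 0.3262, 0.0707]
eef_rot: [2.744, 0.0, 2.228]
force: [0.2, 0.2, -1.9]
grip_width: 0.0033
```

```bash
python3 - <<'E'
from h import *
from station import ctrl,eyes
o=ctrl.get_obs();print(o["ee_pos"],o["eef_rot"],o["force"],o["grip_width"])
c=eyes.camera("scene")
crop(c,310,130,110,7,"s3.png",h=80)
E
```

```text
[0.42240867 0.32615793 0.07069336] [2.74431894e+00 3.34447879e-04 2.22765638e+00] [ 0.24394653  0.15500536 -1.93288928] 0.0033470364321262157
```

View pics/s3.png

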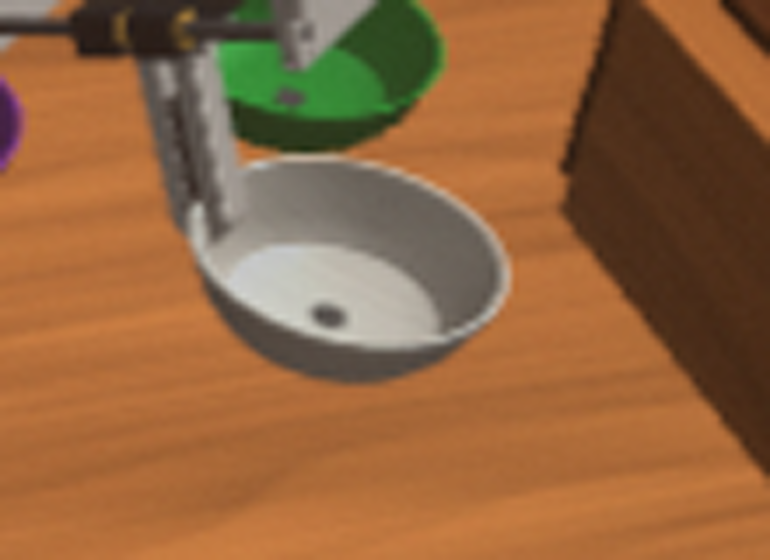

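```bash
python3 - <<'E'
from h import *
from station import ctrl,eyes
o=ctrl.get_obs();d={}
C=np.array([.468,.3605,.0307])
for n in("scene","top","wrist"):
    c=eyes.camera(n);d[n]=c
    u,v=proj(c,[C+[0,0,.04]],o)[0].astype(int);u=min(max(u-45,0),422);v=min(max(v-45,0),300)
    if n=="wrist": crop(c,0,0,512,1,"q_wrist.png",h=384,draw=[(circ(C+[0,0,.058],[0,0,1],.068),(0,0,255))],obs=o)
    else: crop(c,u,v,90,6,f"q_{n}.png",h=80,draw=[(circ(C+[0,0,.058],[0,0,1],.068),(0,0,255))],obs=o)
pickle.dump((d,o),open("v1.pkl","wb"))
cv2.imwrite("pics/q.png",cv2.resize(np.hstack([cv2.imread("pics/q_scene.png"),cv2.imread("pics/q_top.png")]),(800,356)))
E
```

```text
(no output)
```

View pics/q.png

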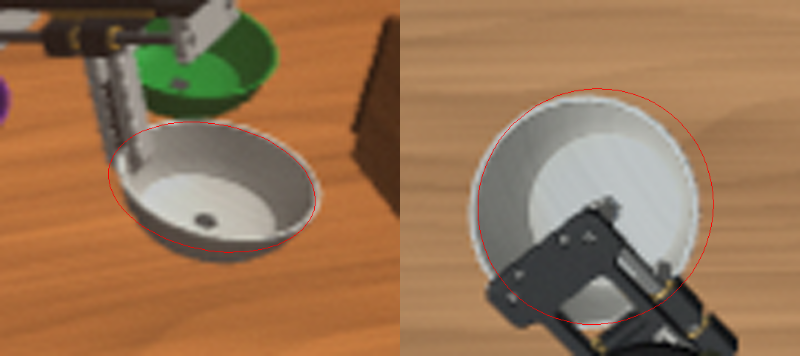

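View pics/q_wrist.png

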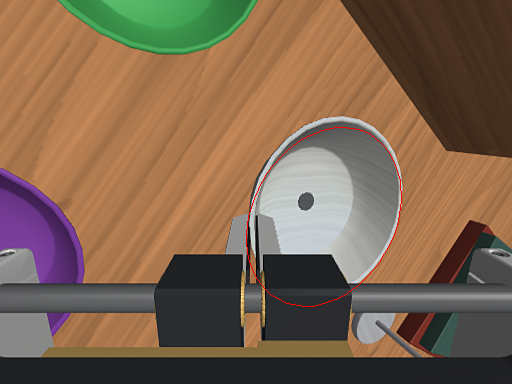

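```bash
python3 - <<'E'
from h import *
d,o=pickle.load(open("v1.pkl","rb"))
for n,x0,y0,w,h in(("scene",318,150,80,60),("top",95,180,80,60),("wrist",230,105,200,150)):
    crop(d[n],x0,y0,w,800/w,f"z_{n}.png",h=h)
E
```

```text
(no output)
```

View pics/z_scene.png

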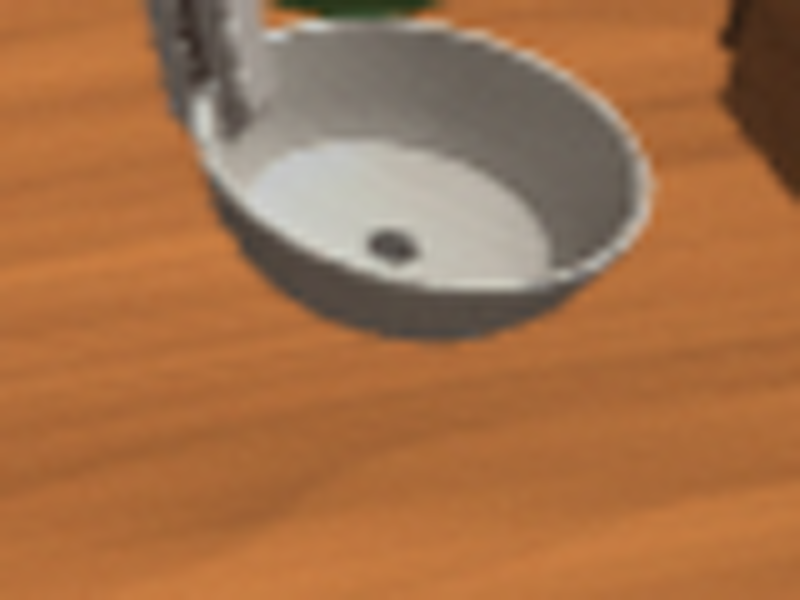

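View pics/z_top.png

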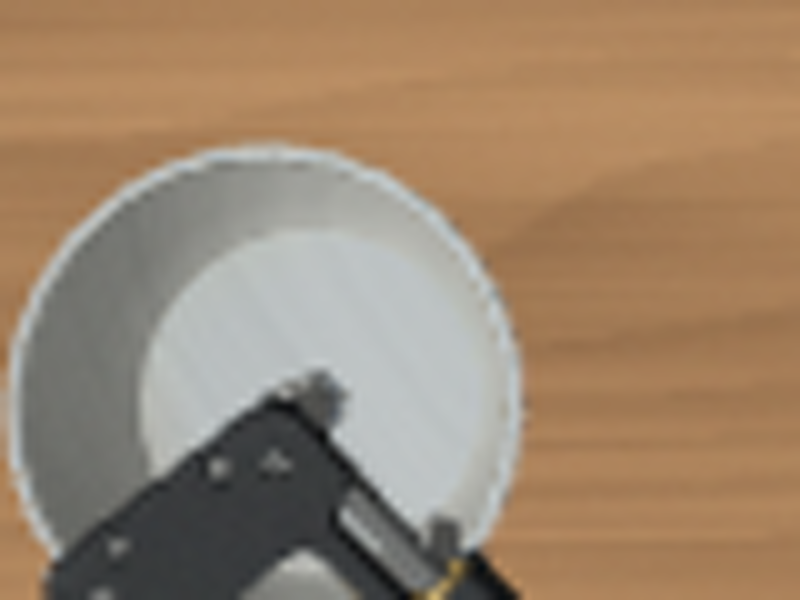

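View pics/z_wrist.png

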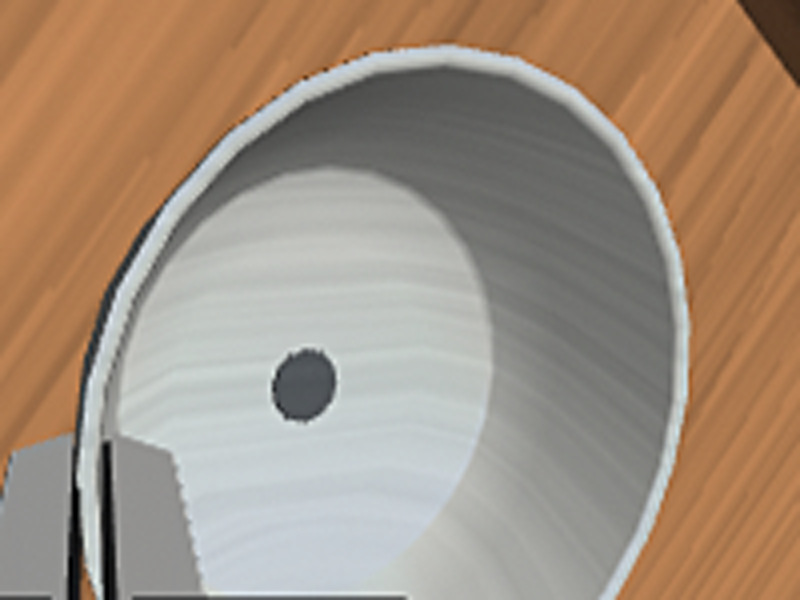

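```bash
cat >> h.py <<'E'
from scipy.optimize import least_squares
from scipy.spatial import cKDTree
def fitrim(views,p0,r,zr,zs=.02):
    """views: list of (cam,obs,rim pts px,screw px or None). p=[origin xyz, ax, ay] axis tilt"""
    def axis(p): a=np.array([p[3],p[4],1.]);return a/np.linalg.norm(a)
    def res(p):
        a=axis(p);o=p[:3];e=[]
        for c,ob,pts,s in views:
            q=proj(c,circ(o+zr*a,a,r,721),ob);e+=list(cKDTree(q).query(pts)[0])
            if s is not None:e+=list(proj(c,o+zs*a,ob)[0]-s)
        return np.array(e)
    k=least_squares(res,p0,loss="soft_l1",diff_step=1e-4,x_scale=[.01,.01,.01,.1,.1]);return k.x,axis(k.x),res(k.x)
def un(pts,x0,y0,s): return (np.array(pts,float)+.5)/s-.5+[x0,y0]
E
python3 - <<'E'
from h import *
d,o=pickle.load(open("v1.pkl","rb"))
V=[(d["scene"],None,un([(380,17),(480,30),(560,62),(625,115),(655,185),(630,245),(440,293),(320,258),(250,215),(205,160)],318,150,10),un([(392,246)],318,150,10)[0]),
(d["top"],None,un([(10,400),(30,300),(100,205),(180,160),(270,145),(360,160),(450,220),(510,310),(522,400),(505,490)],95,180,10),None),
(d["wrist"],o,un([(215,160),(310,78),(380,52),(450,45),(520,60),(590,100),(650,180),(685,290),(685,370),(660,490),(610,590)],230,105,4),un([(304,385)],230,105,4)[0])]
p,a,e=fitrim(V,[.468,.3605,.0307,0,0],.068,.058)
print(p,a,np.degrees(np.arccos(a[2])));print(e.round(1))
R=Ro.from_euler("xyz",o["eef_rot"]).as_matrix()
np.savez("med_in_tool.npz",o=R.T@(p[:3]-o["ee_pos"]),a=R.T@a)
print(R.T@(p[:3]-o["ee_pos"]),R.T@a, o["ee_pos"])
E
```

```text
[0.46407828 0.36366288 0.03207735 0.00502755 0.05889544] [0.00501879 0.05879282 0.99825759] 3.3827968074739343
[ 0.4  0.2  0.6  0.7  0.4  0.4  0.4  0.4  0.2  0.2 -0.2  0.2  0.6  0.1
  0.1  0.1  0.2  0.1  0.1  0.3  0.2  0.4  0.6  0.8  0.4  0.2  0.7  0.4
  0.3  0.6  0.2  0.3  1.  -1.   0.2]
[0.00434774 0.03507752 0.05845763] [ 0.04295726  0.42529679 -0.90403391] [0.42311237 0.32661332 0.07227379]
```

```bash
cat >> h.py <<'E'
def place(f,target,phi,lean=23):
    m=np.load(f);R=toolR(A(phi),A(lean));v=R@m["a"]
    R=Ro.align_vectors([[0,0,1]],[v])[0].as_matrix()@R
    # keep heading: minimal rotation only
    return np.array(target)-R@m["o"],R
E
python3 - <<'E'
from h import *
P,R=place("med_in_tool.npz",[.5293,-.0035,.130],0)
print(P,R.round(3));delta(P,R)
P,R=place("med_in_tool.npz",[.5,.18,.130],18);delta(P,R)
E
```

```text
[ 0.47267956 -0.00952117  0.16774255] [[-0.001  0.905  0.426]
 [ 0.999 -0.018  0.039]
 [ 0.043  0.425 -0.904]]
shift mm [  50.3 -335.7   98. ] turn u [ 0.64 -0.3  -7.53] t 2.53
shift mm [  25.6 -169.4   98. ] turn u [ 0.67 -0.2  -3.93] t 2.53
```

Request:
jog_arm --moves '[[[0,0,20],[0,0,0],0],[[0,-10,45],[0.1,0,-0.2],0],[[4,-35,70],[0.2,0,-0.8],0],[[9,-65,90],[0.3,-0.1,-1.6],0],[[15,-100,98],[0.4,-0.1,-2.4],0]]'

```text
time_s: 2.95
ee_pos: [0.4377, 0.2258, 0.1697]
eef_rot: [2.716, -0.025, 2.017]
force: [1.8, -0.6, -1.7]
grip_width: 0.0032
```

Request:
jog_arm --moves '[[[6,-35,0],[0,0,-0.8],0],[[12,-72,0],[0.1,0,-1.6],0],[[18,-110,0],[0.1,-0.1,-2.5],0],[[24,-146,0],[0.2,-0.1,-3.3],0],[[28,-176,0],[0.2,-0.1,-4.0],0]]'

```text
time_s: 3.37
ee_pos: [0.4651, 0.0479, 0.1671]
eef_rot: [2.706, -0.04, 1.666]
force: [0.9, 0.8, -2.3]
grip_width: 0.0034
```

```bash
python3 - <<'E'
from h import *
P,R=place("med_in_tool.npz",[.5293,-.0035,.130],0)
delta(P,R)
E
```

```text
shift mm [  7.6 -57.4   0.6] turn u [ 0.04 -0.05 -1.08] t 3.37
```

Request:
jog_arm --moves '[[[3,-25,0],[0,0,-0.5],0],[[6,-45,0],[0,-0.1,-0.9],0],[[8,-57,0],[0,-0.1,-1.1],0],[[8,-57,0],[0,-0.1,-1.1],0],[[8,-57,0],[0,-0.1,-1.1],0]]'

```text
time_s: 3.78
ee_pos: [0.4731, -0.0071, 0.167]
eef_rot: [2.698, -0.039, 1.574]
force: [-0.5, 0.4, -2.8]
grip_width: 0.0035
```

```bash
python3 - <<'E'
from h import *
from station import ctrl,eyes
P,R=place("med_in_tool.npz",[.5293,-.0035,.130],0)
delta(P,R)
d={};o=ctrl.get_obs()
for n in("scene","top","wrist"): d[n]=eyes.camera(n)
pickle.dump((d,o),open("v2.pkl","wb"))
m=np.load("med_in_tool.npz");R0=Ro.from_euler("xyz",o["eef_rot"]).as_matrix()
a=R0@m["a"];C=o["ee_pos"]+R0@m["o"];print(C,a)
dr=[(circ(C+.058*a,a,.068),(0,0,255)),(circ([.5293,-.0035,.072],[0,0,1],.092),(255,0,0))]
crop(d["scene"],195,150,100,8,"y_scene.png",h=75,draw=dr)
crop(d["top"],210,135,100,8,"y_top.png",h=75,draw=dr)
crop(d["wrist"],0,0,512,1.5,"y_wrist.png",h=384,draw=dr,obs=o)
E
```

```text
shift mm [-0.4 -2.5  0.7] turn u [ 0.05  0.04 -0.02] t 3.78
[ 0.52985645 -0.00108475  0.12947981] [-0.00389984  0.00401556  0.99998433]
```

View pics/y_scene.png

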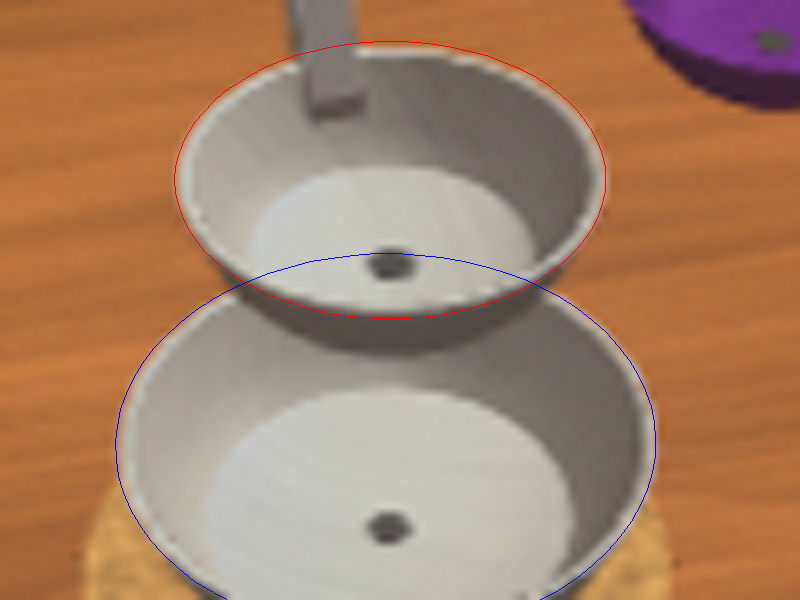

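View pics/y_top.png

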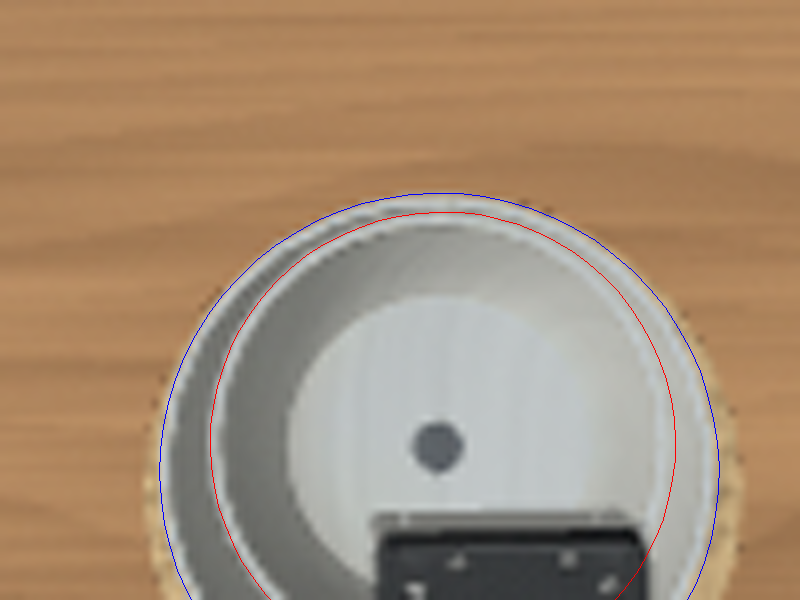

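View pics/y_wrist.png

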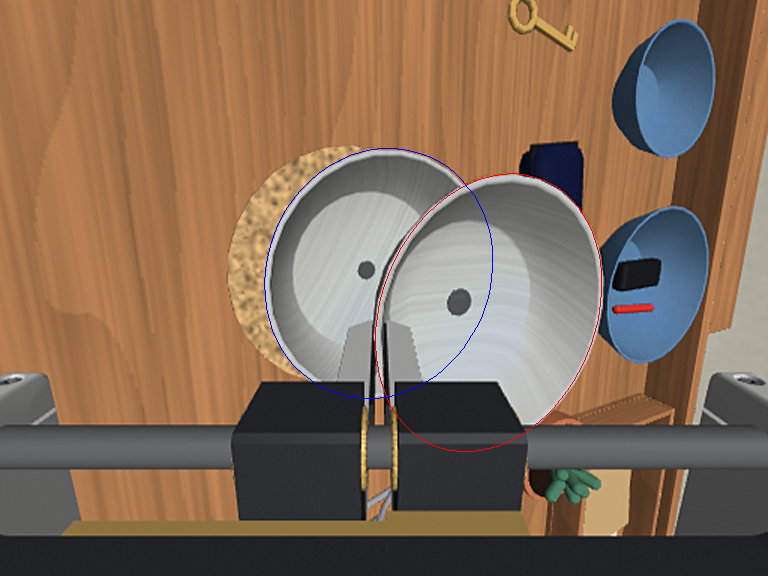

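```bash
python3 - <<'E'
from h import *
d,o=pickle.load(open("v2.pkl","rb"))
V=[(d["scene"],None,un([(185,185),(215,115),(390,48),(480,57),(560,105),(603,185),(390,312),(300,290),(500,293)],195,150,8),un([(391,264)],195,150,8)[0]),
(d["top"],None,un([(222,430),(235,360),(275,290),(340,240),(440,220),(540,240),(610,285),(650,350),(667,430),(660,510)],210,135,8),un([(438,447)],210,135,8)[0]),
(d["wrist"],o,un([(601,260),(601,310),(585,355),(570,205),(515,174),(455,195)],0,0,1.5),un([(459,302)],0,0,1.5)[0])]
for r in(.068,.067):
    p,a,e=fitrim(V,[.529,-.002,.13,0,0],r,.058)
    print(p,a,np.degrees(np.arccos(a[2])),o["ee_pos"]);print(e.round(1))
L=un([(389,528)],195,150,8)[0];print(ray(d["scene"],*L,.024))
# relative floor height by triangulation top/scene only
p,a,e=fitrim(V[:2],[.529,-.002,.13,0,0],.0675,.058);print(p,a)
E
```

```text
[ 0.53118816 -0.00068596  0.12836116 -0.04414091 -0.02538935] [-0.04408379 -0.02535649  0.998706  ] 2.915091479074909 [ 0.47309966 -0.0070523   0.16702557]
[ 1.8  0.9  0.   0.2  0.7  0.4  0.3  1.9  0.4 -0.   0.3  0.9  0.5  0.1
  0.   0.7  0.7  0.3  0.8  1.3  1.2  0.2  0.4  0.1  0.4  1.1  2.7  1.7
  1.7 -1.8 -0.5]
[ 0.53122047 -0.00103738  0.12935429 -0.02911536 -0.0031755 ] [-0.02910288 -0.00317414  0.99957138] 1.6776004701166973 [ 0.47309966 -0.0070523   0.16702557]
[ 1.   0.8  0.1  0.2  0.6  0.3  0.1  1.4  0.2  0.   0.1  0.9  0.6  0.2
  0.1  0.7  0.5  0.2  0.3  0.7  0.3  0.1  0.2  0.5  0.3  1.4  2.5  1.8
  0.8 -0.8 -0.4]
[ 0.52892876 -0.00276604  0.024     ]
[ 0.53100485 -0.00145115  0.12836803 -0.04663673  0.02032979] [-0.0465765   0.02030353  0.99870836]
```

Request:
jog_arm --moves '[[[-2,-2,-25],[0,0.2,0],0],[[-2,-2,-50],[0,0.2,0],0],[[-2,-2,-70],[0,0.2,0],0],[[-2,-2,-85],[0,0.2,0],0],[[-2,-2,-92],[0,0.2,0],0]]'

```text
time_s: 4.35
ee_pos: [0.4704, -0.0081, 0.0735]
eef_rot: [2.717, -0.039, 1.575]
force: [0.1, 0.3, -0.8]
grip_width: 0.0033
```

Request:
jog_arm --moves '[[[0,0,-2],[0,0,0],0],[[0,0,-4],[0,0,0],0],[[0,0,-6],[0,0,0],0],[[0,0,-7],[0,0,0],0],[[0,0,-8],[0,0,0],0]]'

```text
time_s: 4.77
ee_pos: [0.4717, -0.0089, 0.068]
eef_rot: [2.713, -0.039, 1.574]
force: [-0.1, -0.7, -2.2]
grip_width: 0.0034
```

```bash
python3 - <<'E'
from h import *
from station import ctrl,eyes
o=ctrl.get_obs();print(o["ee_pos"],o["force"],o["moment"])
c=eyes.camera("scene");crop(c,195,150,100,8,"y3.png",h=75)
E
```

```text
[ 0.47168634 -0.00888969  0.06803192] [-0.11706791 -0.74189203 -2.20136463] [-0.0841123   0.55390259  0.03869256]
```

View pics/y3.png

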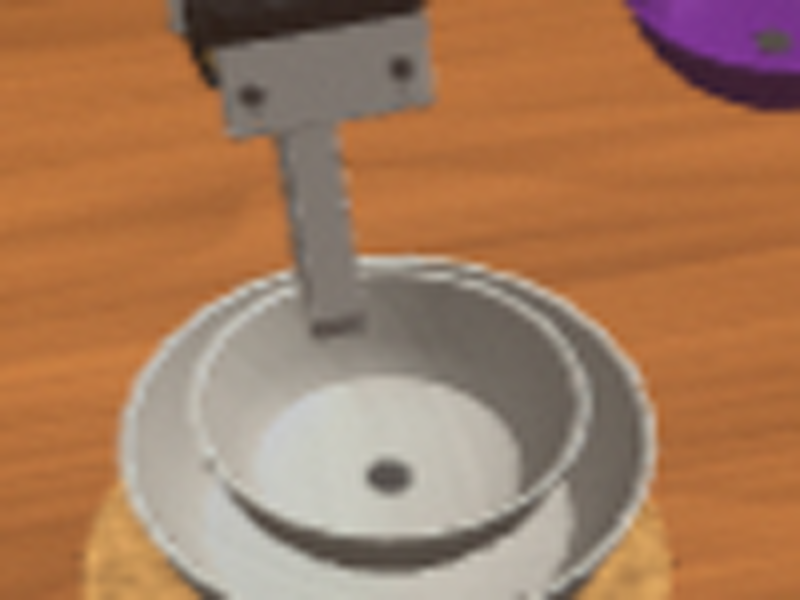

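Request:
jog_arm --moves '[[[0,0,-1],[0,0,0],0],[[0,0,-2],[0,0,0],0],[[0,0,-3],[0,0,0],0]]'

```text
time_s: 5.07
ee_pos: [0.4714, -0.0089, 0.0645]
eef_rot: [2.714, -0.039, 1.573]
force: [-0.0, 0.4, -1.6]
grip_width: 0.0035
```

Request:
jog_arm --moves '[[[0,0,-0.7],[0,0,0],0],[[0,0,-1.3],[0,0,0],0],[[0,0,-1.3],[0,0,0],0]]'

```text
time_s: 5.32
ee_pos: [0.4713, -0.0089, 0.063]
eef_rot: [2.715, -0.039, 1.573]
force: [-0.7, -0.5, -1.9]
grip_width: 0.0038
```

Request:
jog_arm --moves '[[[0,0,-0.7],[0,0,0],0],[[0,0,-1.4],[0,0,0],0],[[0,0,-1.4],[0,0,0],0]]'

```text
time_s: 5.57
ee_pos: [0.4715, -0.009, 0.0619]
eef_rot: [2.714, -0.039, 1.573]
force: [-1.9, -0.0, 2.9]
grip_width: 0.0034
```

Request:
jog_arm --moves '[[[0,0,-0.7],[0,0,0],0],[[0,0,-1.4],[0,0,0],0],[[0,0,-1.4],[0,0,0],0]]'

```text
time_s: 5.82
ee_pos: [0.4718, -0.009, 0.0612]
eef_rot: [2.713, -0.039, 1.573]
force: [-9.5, -1.3, 15.1]
grip_width: 0.0032
```

Request:
jog_arm --moves '[[[0,0,1],[0,0,0],0],[[0,0,1.2],[0,0,0],6],[[0,0,1.2],[0,0,0],10],[[0,0,1.2],[0,0,0],14],[[0,0,1.2],[0,0,0],14]]'

```text
time_s: 6.23
ee_pos: [0.4713, -0.0089, 0.0614]
eef_rot: [2.715, -0.039, 1.573]
force: [0.4, 0.6, -0.0]
grip_width: 0.0137
```

```bash
python3 - <<'E'
from h import *
from station import ctrl,eyes
o=ctrl.get_obs();print(o["ee_pos"],o["force"],o["grip_width"])
c=eyes.camera("scene");crop(c,195,150,100,8,"y4.png",h=75)
c=eyes.camera("wrist");crop(c,130,180,250,3,"y5.png",h=187)
E
```

```text
[ 0.47126769 -0.0088974   0.06141615] [ 0.36896444  0.64394075 -0.01210051] 0.013720459222526831
```

View pics/y4.png

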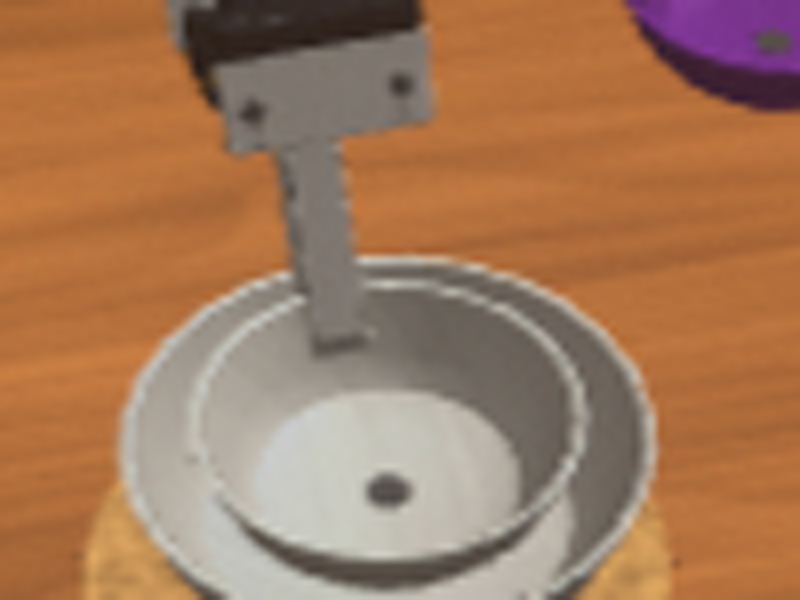

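View pics/y5.png

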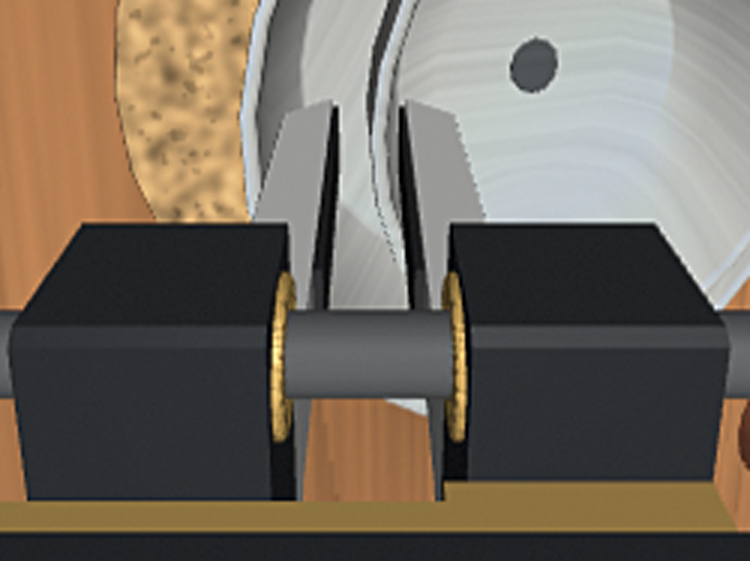

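Request:
jog_arm --moves '[[[-4,-1,10],[0,0,0],16],[[-10,-2,25],[0,0,0],16],[[-22,-3,48],[0,0,0],20],[[-30,-5,80],[0,0,0],25],[[-30,-20,115],[0,0,0],30]]'

```text
time_s: 6.75
ee_pos: [0.4394, -0.0279, 0.1767]
eef_rot: [2.717, -0.039, 1.575]
force: [0.2, -0.4, -0.2]
grip_width: 0.0282
```

```bash
python3 - <<'E'
from h import *
from station import ctrl,eyes
d={}
for n in("scene","top"): d[n]=eyes.camera(n)
pickle.dump(d,open("v3.pkl","wb"))
crop(d["scene"],195,150,100,7,"y6.png",h=75)
crop(d["top"],210,150,100,7,"y7.png",h=85)
s=np.load("small.npy");print(s)
# small grasp
th=A(43);yaw=s[2];h=np.array([np.cos(yaw),np.sin(yaw),0]);a=np.sin(th)*h+np.cos(th)*np.array([0,0,1]);out=-np.cos(th)*h+np.sin(th)*np.array([0,0,1])
w=np.cos(A(23))*a+np.sin(A(23))*out
o=np.array([s[0],s[1],.0314]);rim=o+.054*a+.0478*out
print("rim",rim,"w",w)
R=toolR(yaw,A(-20)); print(R[:,2],-w)
for b in(.08,0): delta(rim+w*(b-.021),R)
E
```

```text
[ 0.52174984 -0.28498663  0.27777135]
rim [ 0.52354739 -0.28447407  0.10349262] w [0.32891015 0.09378641 0.93969262]
[-0.32891015 -0.09378641 -0.93969262] [-0.32891015 -0.09378641 -0.93969262]
shift mm [  99.8 -248.7  -22.8] turn u [-1.66  8.87  3.16] t 6.85
shift mm [  73.5 -256.2  -98. ] turn u [-1.66  8.87  3.16] t 6.85
```

View pics/y6.png

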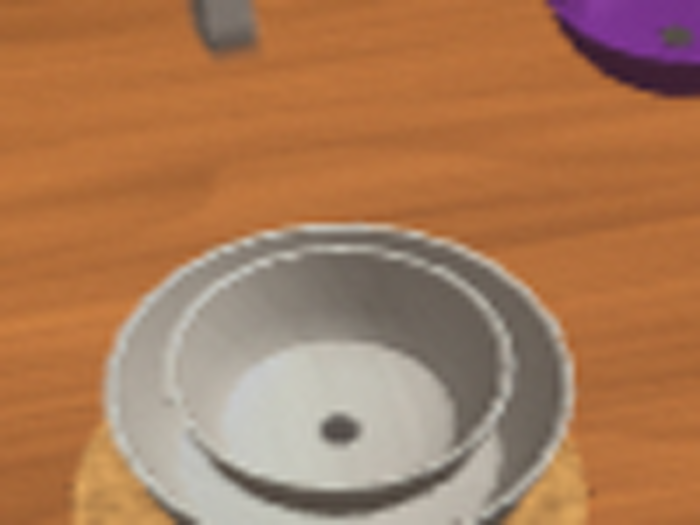

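View pics/y7.png

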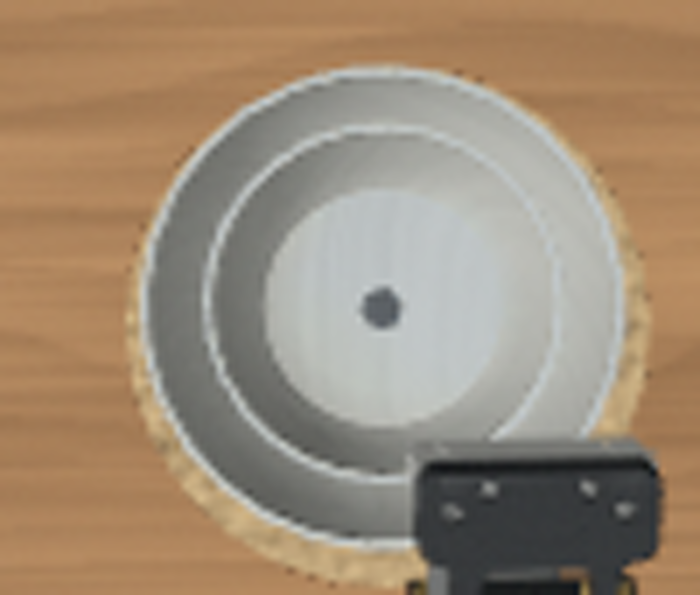

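Request:
jog_arm --moves '[[[5,-25,15],[-0.2,0.9,0.3],30],[[10,-55,30],[-0.3,1.8,0.6],30],[[20,-85,40],[-0.5,2.7,1.0],30],[[30,-115,40],[-0.7,3.6,1.3],30],[[45,-145,40],[-0.9,4.6,1.7],30]]'

```text
time_s: 7.27
ee_pos: [0.4865, -0.1757, 0.2169]
eef_rot: [3.123, 0.011, 1.718]
force: [-0.8, 0.2, -0.0]
grip_width: 0.0304
```

```bash
cat >> h.py <<'E'
def smallg(back,depth=.021):
    s=np.load("small.npy");th=A(43);yaw=s[2];h=np.array([np.cos(yaw),np.sin(yaw),0]);z=np.array([0,0,1]);a=np.sin(th)*h+np.cos(th)*z;out=-np.cos(th)*h+np.sin(th)*z
    w=np.cos(A(23))*a+np.sin(A(23))*out
    o=np.array([s[0],s[1],.0314]);rim=o+.054*a+.0478*out
    return rim+w*(back-depth),toolR(yaw,A(-20)),o,a
E
python3 - <<'E'
from h import *
for b in(.08,0): delta(*smallg(b)[:2])
E
```

```text
shift mm [  56.4 -103.2  -58. ] turn u [-0.77  4.15  1.45] t 7.27
shift mm [  30.1 -110.7 -133.1] turn u [-0.77  4.15  1.45] t 7.27
```

Request:
jog_arm --moves '[[[12,-24,-5],[-0.2,0.9,0.3],30],[[25,-48,-15],[-0.3,1.8,0.6],30],[[38,-70,-30],[-0.5,2.7,0.9],30],[[48,-90,-45],[-0.6,3.5,1.2],30],[[56,-103,-58],[-0.8,4.2,1.5],30]]'

```text
time_s: 7.68
ee_pos: [0.5427, -0.2785, 0.1559]
eef_rot: [-2.785, -0.002, 1.853]
force: [-0.4, -0.1, 0.1]
grip_width: 0.0301
```

```bash
python3 - <<'E'
from h import *
from station import ctrl,eyes
eyes.camera("top")
for b in(.08,0): delta(*smallg(b)[:2])
o=ctrl.get_obs();c=eyes.camera("wrist");_,_,C,a=smallg(0)
crop(c,0,0,512,1.5,"x1.png",h=384,draw=[(circ(C+.054*a,a,.05),(0,0,255))],obs=o)
E
```

```text
shift mm [ 0.4 -0.3  7.8] turn u [-0.01 -0.2  -0.08] t 7.73
shift mm [-25.9  -7.8 -67.4] turn u [-0.01 -0.2  -0.08] t 7.73
```

View pics/x1.png

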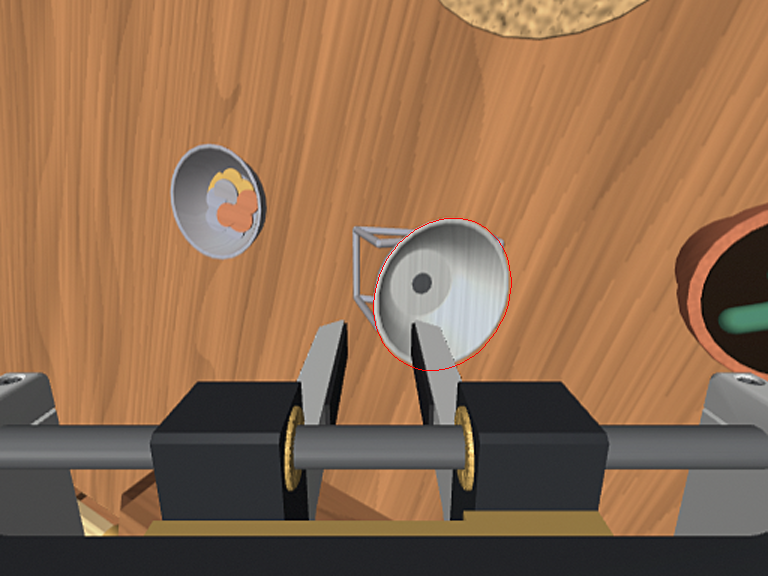

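Request:
jog_arm --moves '[[[0,0,0],[0,0,0],30],[[0,0,0],[0,0,0],30]]'

```text
time_s: 7.95
ee_pos: [0.5423, -0.2765, 0.1591]
eef_rot: [-2.792, 0.001, 1.852]
force: [0.2, -0.2, -0.0]
grip_width: 0.03
```

```bash
python3 - <<'E'
from h import *
from station import ctrl
for b in(.08,0): delta(*smallg(b)[:2])
o=ctrl.get_obs();print(o["joint_vel"],o["qpos"])
E
```

```text
shift mm [ 0.6 -2.4 -0.2] turn u [ 0.01 -0.   -0.04] t 7.95
shift mm [-25.7  -9.9 -75.4] turn u [ 0.01 -0.   -0.04] t 7.95
[-4.13433816e-04 -3.46086394e-02 -8.32951169e-05 -3.11862158e-03
  4.53803591e-03 -1.02857690e-03] [-0.43173789  0.64157106  1.17289911 -0.22657548  1.5951164  -0.68786021]
```

Request:
jog_arm --moves '[[[-8,-4,-24],[0,0,0],30],[[-15,-6,-45],[0,0,0],30],[[-21,-8,-62],[0,0,0],30],[[-25,-9,-73],[0,0,0],30],[[-25,-9,-75],[0,0,0],30]]'

```text
time_s: 8.37
ee_pos: [0.5163, -0.2857, 0.0833]
eef_rot: [-2.79, -0.0, 1.852]
force: [-0.6, -0.2, 0.8]
grip_width: 0.0302
```

Request:
jog_arm --moves '[[[0,0,0],[0,0,0],30]]'

```text
time_s: 8.45
ee_pos: [0.5175, -0.2858, 0.0846]
eef_rot: [-2.791, 0.001, 1.852]
force: [0.8, 0.2, -0.7]
grip_width: 0.0299
```

```bash
python3 - <<'E'
from h import *
from station import ctrl,eyes
delta(*smallg(0)[:2])
o=ctrl.get_obs();c=eyes.camera("wrist");_,_,C,a=smallg(0)
crop(c,0,0,512,1.5,"x2.png",h=384,draw=[(circ(C+.054*a,a,.05),(0,0,255))],obs=o)
E
```

```text
shift mm [-0.8 -0.6 -0.8] turn u [ 0.01 -0.01 -0.04] t 8.45
```

View pics/x2.png

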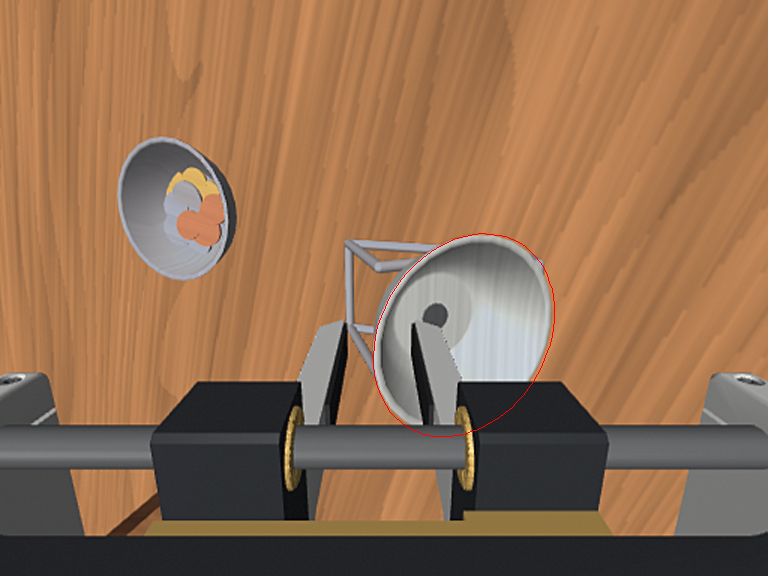

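Request:
jog_arm --moves '[[[0,0,0],[0,0,0],15],[[0,0,0],[0,0,0],6],[[0,0,0],[0,0,0],0],[[0,0,0],[0,0,0],0],[[0,0,0],[0,0,0],0]]' --squeeze 30

```text
time_s: 8.92
ee_pos: [0.5171, -0.2861, 0.0841]
eef_rot: [-2.789, 0.001, 1.852]
force: [-2.2, 0.0, 3.6]
grip_width: 0.0031
```

Request:
jog_arm --moves '[[[0,0,0],[0,0,0],0],[[0,0,4],[0,0,0],0],[[0,0,14],[0,0,0],0],[[0,0,28],[0,0,0],0],[[0,0,45],[0,0,0],0]]'

```text
time_s: 9.33
ee_pos: [0.5173, -0.2857, 0.1295]
eef_rot: [-2.79, -0.0, 1.853]
force: [-0.0, -0.1, -0.0]
grip_width: 0.0033
```

Request:
jog_arm --moves '[[[0,0,20],[0,0,0],0],[[0,0,40],[0,0,0],0],[[0,0,60],[0,0,0],0],[[0,0,70],[0,0,0],0],[[0,0,70],[0,0,0],0]]'

```text
time_s: 9.75
ee_pos: [0.5181, -0.2862, 0.2017]
eef_rot: [-2.794, 0.003, 1.853]
force: [0.0, -0.0, -1.0]
grip_width: 0.0033
```

```bash
python3 - <<'E'
from h import *
from station import ctrl,eyes
R,P=(np.load("med_in_tool.npz")["o"],0)
o=ctrl.get_obs();R0=Ro.from_euler("xyz",o["eef_rot"]).as_matrix()
g,Rg,C,a=smallg(0)
# predicted from grasp geometry
ot=Rg.T@(C-g);at=Rg.T@a;np.savez("small_in_tool.npz",o=ot,a=at);print(ot,at)
P,R=place("small_in_tool.npz",[.5293,-.0035,.16],0);delta(P,R)
P,R=place("small_in_tool.npz",[.5293,-.18,.16],-20);delta(P,R)
c=eyes.camera("scene");crop(c,105,130,90,8,"x3.png",h=75)
E
```

```text
[6.29598329e-17 2.29006511e-02 4.73842100e-02] [ 1.76060041e-17  3.90731128e-01 -9.20504853e-01]
shift mm [-28.4 282.7  -7. ] turn u [ 1.25 -8.52 -3.06] t 9.75
shift mm [-26.  119.7  -7. ] turn u [-0.26 -8.72 -6.87] t 9.75
```

View pics/x3.png

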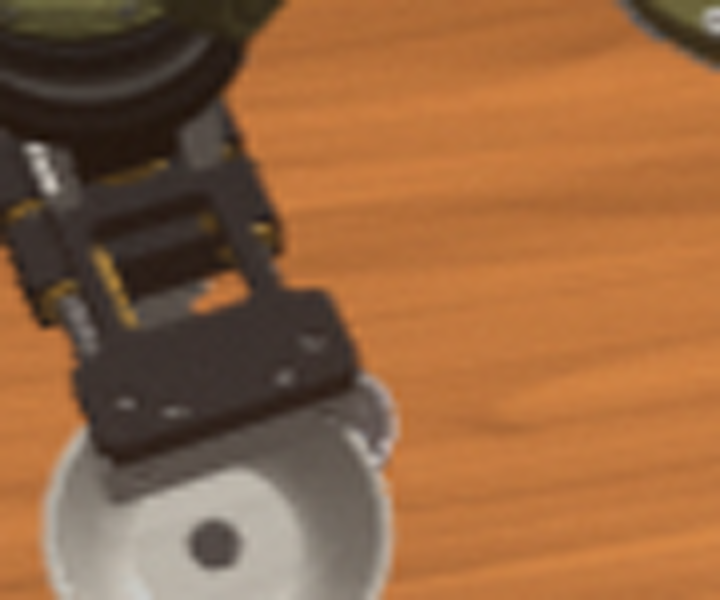

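Request:
jog_arm --moves '[[[-3,15,5],[0.1,-0.9,-0.3],0],[[-6,40,10],[0.3,-1.8,-0.6],0],[[-9,68,10],[0.4,-2.7,-1.0],0],[[-12,98,10],[0.6,-3.6,-1.3],0],[[-15,130,10],[0.7,-4.4,-1.6],0]]'

```text
time_s: 10.22
ee_pos: [0.5015, -0.1548, 0.2074]
eef_rot: [3.102, 0.019, 1.704]
force: [1.2, -0.5, -1.0]
grip_width: 0.0034
```

```bash
python3 - <<'E'
from h import *
P,R=place("small_in_tool.npz",[.5293,-.0035,.16],0);delta(P,R)
E
```

```text
shift mm [-11.8 151.3 -12.8] turn u [ 0.49 -4.13 -1.47] t 10.22
```

Request:
jog_arm --moves '[[[-2,30,0],[0.1,-0.8,-0.3],0],[[-5,62,-3],[0.2,-1.7,-0.6],0],[[-8,95,-6],[0.3,-2.5,-0.9],0],[[-10,127,-10],[0.4,-3.4,-1.2],0],[[-12,151,-12],[0.5,-4.1,-1.5],0]]'

```text
time_s: 10.63
ee_pos: [0.4889, -0.0029, 0.1951]
eef_rot: [2.743, -0.001, 1.57]
force: [2.1, -0.8, -0.9]
grip_width: 0.0033
```

Request:
jog_arm --moves '[[[0,0,0],[0,0,0],0],[[0,0,0],[0,0,0],0],[[0,0,0],[0,0,0],0]]'

```text
time_s: 10.88
ee_pos: [0.4903, -0.0052, 0.1962]
eef_rot: [2.747, 0.001, 1.571]
force: [0.6, -0.2, -0.6]
grip_width: 0.0029
```

```bash
python3 - <<'E'
from h import *
from station import ctrl,eyes
P,R=place("small_in_tool.npz",[.5293,-.0035,.16],0);delta(P,R)
d={};o=ctrl.get_obs()
for n in("scene","top","wrist"): d[n]=eyes.camera(n)
pickle.dump((d,o),open("v4.pkl","wb"))
m=np.load("small_in_tool.npz");R0=Ro.from_euler("xyz",o["eef_rot"]).as_matrix()
a=R0@m["a"];C=o["ee_pos"]+R0@m["o"];print(C,a,o["ee_pos"])
dr=[]
for n in d:
    print(n,proj(d[n],[C],o)[0])
crop(d["scene"],195,120,100,8,"k_scene.png",h=75,draw=dr)
crop(d["top"],210,140,100,8,"k_top.png",h=75,draw=dr)
crop(d["wrist"],230,80,200,4,"k_wrist.png",h=150,draw=dr,obs=o)
E
```

```text
shift mm [-0.6  1.7 -1.5] turn u [ 0.01 -0.08 -0.01] t 10.88
[ 0.52969882 -0.00519974  0.16127228] [0.00668069 0.00116953 0.999977  ] [ 0.49033668 -0.00518077  0.19620542]
scene [241.79983308 179.2328769 ]
top [266.31979778 190.6603434 ]
wrist [278.88777916 204.09360175]
```

View pics/k_scene.png

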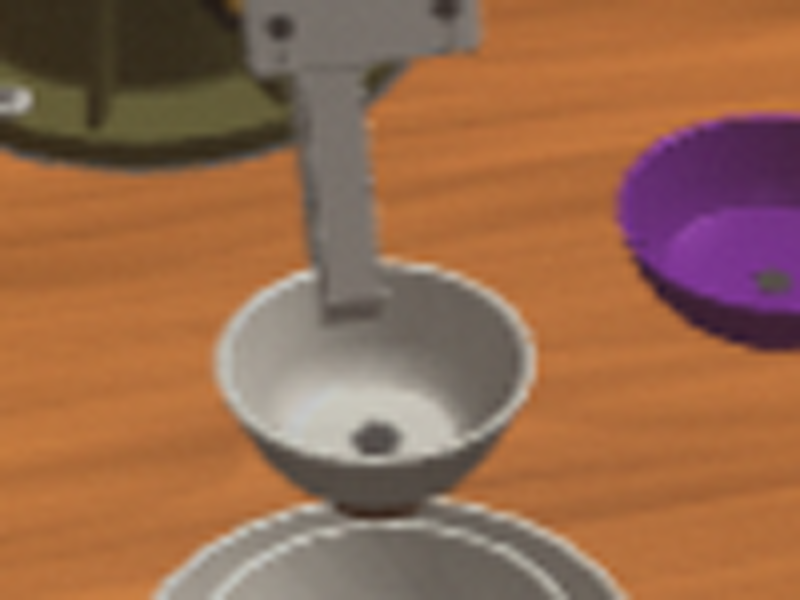

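View pics/k_top.png

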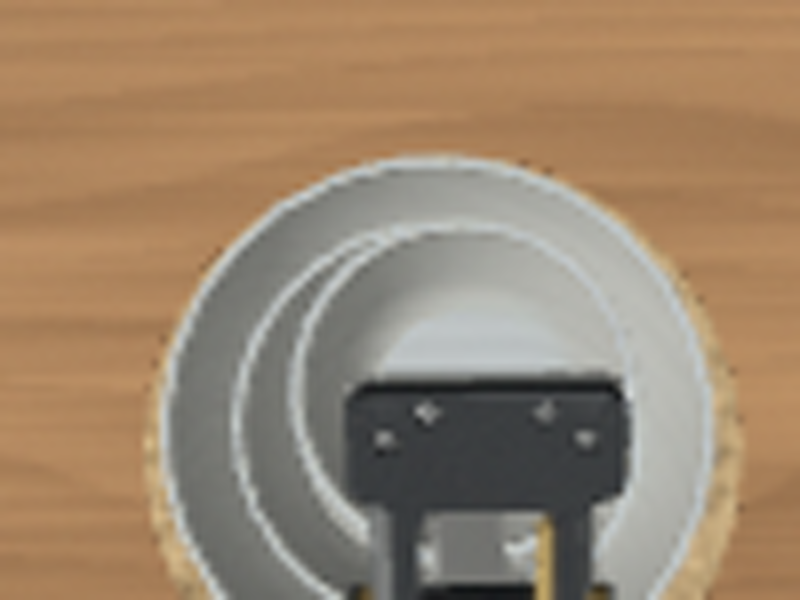

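View pics/k_wrist.png

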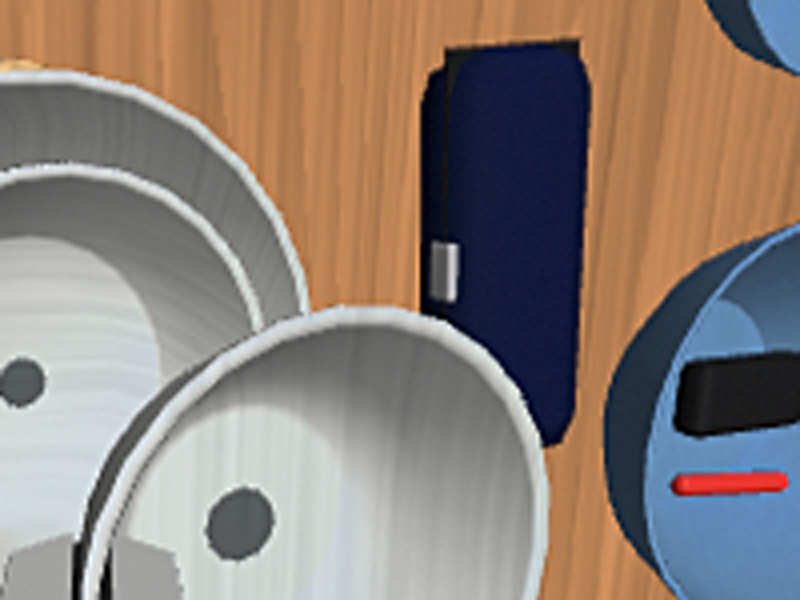

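```bash
python3 - <<'E'
from h import *
d,o=pickle.load(open("v4.pkl","rb"));d3=pickle.load(open("v3.pkl","rb"))
V=[(d["scene"],None,un([(215,355),(240,300),(390,260),(460,275),(515,315),(536,360),(525,400),(380,463),(300,438),(240,395)],195,120,8),un([(377,439)],195,120,8)[0]),
(d["top"],None,un([(292,400),(305,330),(340,275),(460,220),(530,235),(590,280),(625,350),(631,400),(310,470),(350,540)],210,140,8),None),
(d["wrist"],o,un([(210,355),(290,318),(360,305),(430,315),(490,350),(535,420),(548,500),(540,570)],230,80,4),un([(240,523)],230,80,4)[0])]
for r in(.05,.0495):
    p,a,e=fitrim(V,[.529,-.005,.161,0,0],r,.054);print(p,a,np.degrees(np.arccos(a[2])));print(e.round(1))
p,a,e=fitrim(V[:2],[.529,-.005,.161,0,0],.05,.054);print("no wrist",p,a)
# medium floor screw
print("med",ray(d3["scene"],*un([(340,430)],195,150,7)[0],.044),ray(d3["top"],*un([(381,308)],210,150,7)[0],.044),ray(d["wrist"],*un([(22,383)],230,80,4)[0],.044,o))
E
```

```text
[ 0.5299261  -0.00542574  0.15759449 -0.00659364 -0.00781517] [-0.00659329 -0.00781476  0.99994773] 0.5858354244377498
[ 0.3  0.4  0.3  0.3  0.5  0.2  0.5  0.3  1.5  1.9 -0.1  0.   0.6  0.6
  0.4  0.2  0.   0.3  0.8  0.9  0.7  0.9  0.3  0.8  0.6  0.2  0.6  0.4
  0.4  0.9 -1.3 -0.1]
[ 0.53010683 -0.00562216  0.15799128 -0.00520308  0.00297534] [-0.00520298  0.00297529  0.99998204] 0.34341077607057213
[ 0.1  0.5  0.2  0.2  0.4  0.2  0.5  0.5  1.2  1.5 -0.1 -0.   0.6  0.5
  0.4  0.3  0.2  0.1  0.5  0.5  0.6  1.1  0.6  0.6  0.5  0.2  0.7  0.4
  0.5  1.  -0.8  0. ]
no wrist [ 0.52946077 -0.00876647  0.15782136 -0.00707966  0.07185261] [-0.00706128  0.07166606  0.99740369]
med [ 0.53039444 -0.00301315  0.044     ] [ 0.53058046 -0.00319955  0.044     ] [ 0.52983491 -0.00315872  0.044     ]
```

Request:
jog_arm --moves '[[[0,2,-25],[0,0,0],0],[[0,2,-52],[0,0,0],0],[[0,2,-75],[0,0,0],0],[[0,2,-92],[0,0,0],0],[[0,2,-100],[0,0,0],0]]'

```text
time_s: 11.45
ee_pos: [0.4896, -0.0035, 0.0941]
eef_rot: [2.749, 0.001, 1.57]
force: [-0.2, 1.0, -0.4]
grip_width: 0.0031
```

Request:
jog_arm --moves '[[[0,0,-2],[0,0,0],0],[[0,0,-4],[0,0,0],0],[[0,0,-6],[0,0,0],0],[[0,0,-7],[0,0,0],0],[[0,0,-8],[0,0,0],0]]'

```text
time_s: 11.87
ee_pos: [0.4907, -0.003, 0.0892]
eef_rot: [2.744, 0.001, 1.571]
force: [1.4, -0.3, -0.9]
grip_width: 0.0031
```

Request:
jog_arm --moves '[[[0,0,-0.7],[0,0,0],0],[[0,0,-1.5],[0,0,0],0],[[0,0,-1.5],[0,0,0],0]]'

```text
time_s: 12.12
ee_pos: [0.4904, -0.0029, 0.0871]
eef_rot: [2.745, 0.001, 1.571]
force: [-0.4, -0.5, 0.0]
grip_width: 0.0034
```

Request:
jog_arm --moves '[[[0,0,-0.7],[0,0,0],0],[[0,0,-1.5],[0,0,0],0],[[0,0,-1.5],[0,0,0],0]]'

```text
time_s: 12.37
ee_pos: [0.4903, -0.0029, 0.0854]
eef_rot: [2.746, 0.001, 1.571]
force: [1.4, 0.7, -0.9]
grip_width: 0.0031
```

Request:
jog_arm --moves '[[[0,0,-0.7],[0,0,0],0],[[0,0,-1.4],[0,0,0],0],[[0,0,-1.4],[0,0,0],0]]'

```text
time_s: 12.62
ee_pos: [0.4903, -0.0029, 0.084]
eef_rot: [2.746, 0.001, 1.571]
force: [-1.1, 0.3, -1.8]
grip_width: 0.0034
```

Request:
jog_arm --moves '[[[0,0,-0.5],[0,0,0],0],[[0,0,-1],[0,0,0],0],[[0,0,-1],[0,0,0],0]]'

```text
time_s: 12.87
ee_pos: [0.4903, -0.0029, 0.083]
eef_rot: [2.746, 0.001, 1.571]
force: [-0.4, -0.2, -1.2]
grip_width: 0.0031
```

Request:
jog_arm --moves '[[[0,0,-0.5],[0,0,0],0],[[0,0,-0.8],[0,0,0],0],[[0,0,-0.8],[0,0,0],0]]'

```text
time_s: 13.12
ee_pos: [0.4903, -0.0029, 0.0823]
eef_rot: [2.746, 0.001, 1.571]
force: [-0.4, 0.1, -1.2]
grip_width: 0.0033
```

Request:
jog_arm --moves '[[[0,0,-0.5],[0,0,0],0],[[0,0,-0.8],[0,0,0],0],[[0,0,-0.8],[0,0,0],0]]'

```text
time_s: 13.37
ee_pos: [0.4905, -0.0029, 0.082]
eef_rot: [2.745, 0.001, 1.571]
force: [-5.5, -0.8, 7.8]
grip_width: 0.0029
```

Request:
jog_arm --moves '[[[0,0,-0.5],[0,0,0],0],[[0,0,-0.8],[0,0,0],0],[[0,0,-0.8],[0,0,0],0]]'

```text
time_s: 13.62
ee_pos: [0.4907, -0.0029, 0.0819]
eef_rot: [2.744, 0.001, 1.571]
force: [-14.5, -0.1, 20.3]
grip_width: 0.0035
```

Contact; relieve and open.

Request:
jog_arm --moves '[[[0,0,0.6],[0,0,0],0],[[0,0,1.3],[0,0,0],0],[[0,0,1.3],[0,0,0],6],[[0,0,1.3],[0,0,0],10],[[0,0,1.3],[0,0,0],14]]'

```text
time_s: 14.03
ee_pos: [0.4903, -0.0029, 0.082]
eef_rot: [2.745, 0.001, 1.571]
force: [0.2, -1.1, -1.1]
grip_width: 0.0125
```

```bash
python3 - <<'E'
from h import *
from station import ctrl,eyes
o=ctrl.get_obs();print(o["ee_pos"],o["force"],o["grip_width"])
c=eyes.camera("scene");crop(c,195,140,100,7,"j1.png",h=80)
c=eyes.camera("wrist");crop(c,130,180,250,3,"j2.png",h=187)
E
```

```text
[ 0.49033315 -0.00291193  0.08197107] [ 0.19174654 -1.115167   -1.10315805] 0.01246572380839675
```

View pics/j1.png

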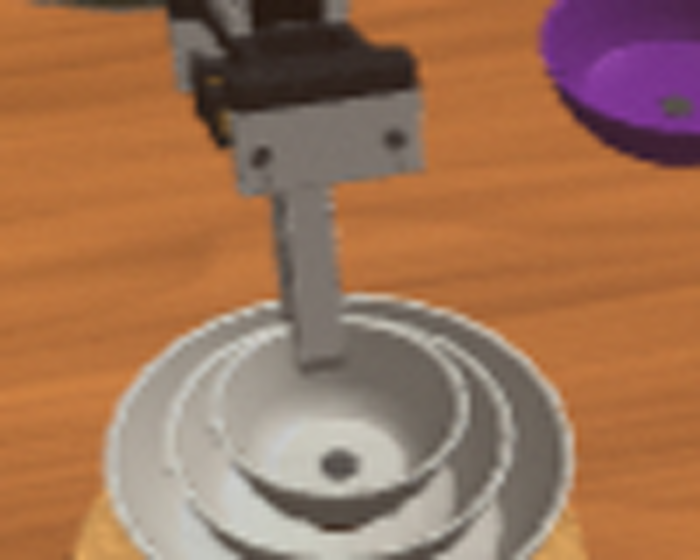

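View pics/j2.png

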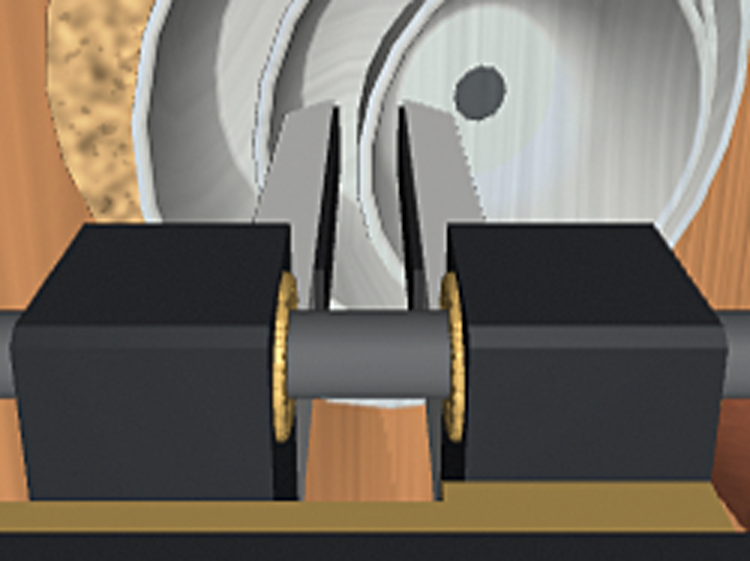

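Released with the wall centred between the fingers; retract along the tool axis.

Request:
jog_arm --moves '[[[-4,0,9],[0,0,0],14],[[-10,0,24],[0,0,0],14],[[-22,0,48],[0,0,0],16],[[-40,0,80],[0,0,0],20],[[-70,0,110],[0,0,0],25]]'

```text
time_s: 14.55
ee_pos: [0.4207, -0.0029, 0.1926]
eef_rot: [2.746, 0.001, 1.571]
force: [1.2, -0.9, 1.3]
grip_width: 0.0231
```

Request:
jog_arm --moves '[[[-30,0,10],[0,0,0],30],[[-50,0,20],[0,0,0],30],[[-60,0,20],[0,0,0],30],[[-60,0,20],[0,0,0],30],[[-60,0,20],[0,0,0],30]]'

```text
time_s: 14.97
ee_pos: [0.3611, -0.003, 0.2118]
eef_rot: [2.744, 0.001, 1.57]
force: [-1.4, 0.0, -0.3]
grip_width: 0.0301
```

```bash
python3 - <<'E'
from h import *
from station import ctrl,eyes
d={}
for n in("scene","top"): d[n]=eyes.camera(n)
pickle.dump(d,open("v5.pkl","wb"))
crop(d["scene"],195,150,100,8,"e1.png",h=75)
crop(d["top"],210,145,100,8,"e2.png",h=75)
cv2.imwrite("pics/e3.png",np.hstack([cv2.resize(d[n]["frame"][:,:,::-1],(400,300)) for n in d]))
E
```

```text
(no output)
```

View pics/e1.png

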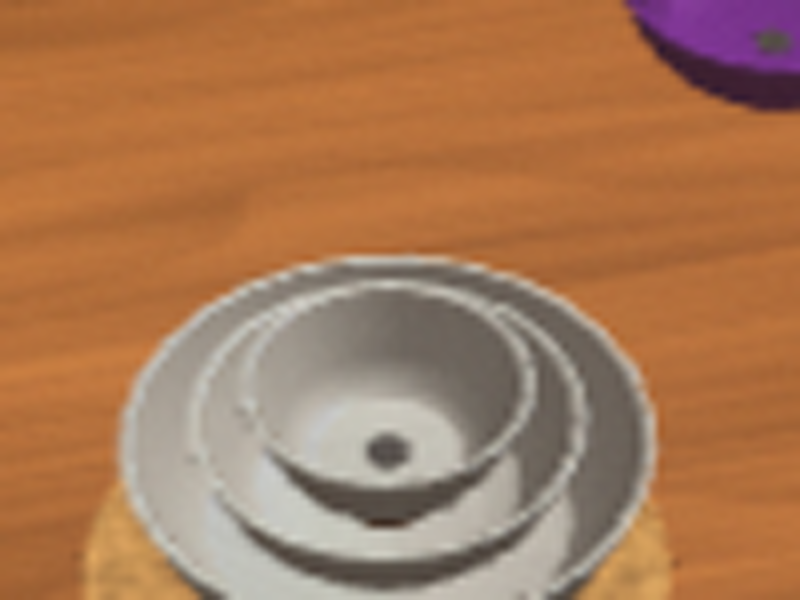

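View pics/e2.png

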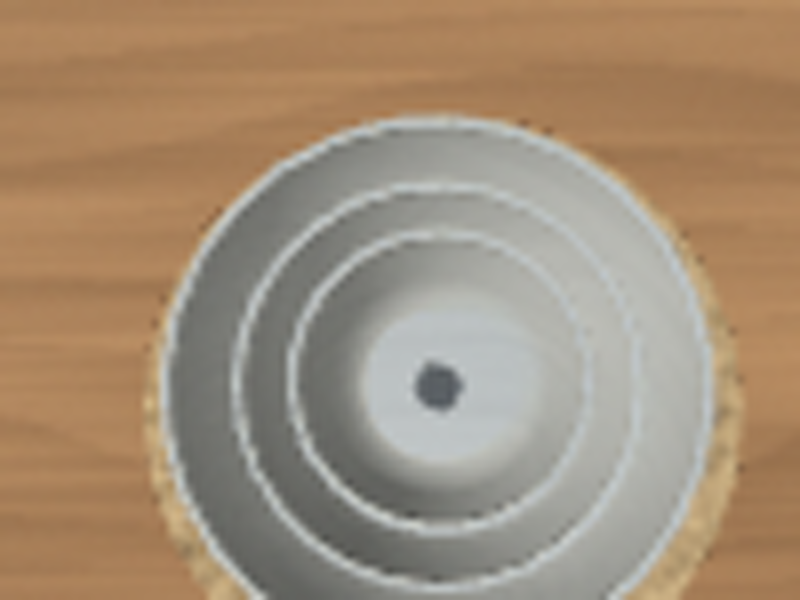

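View pics/e3.png

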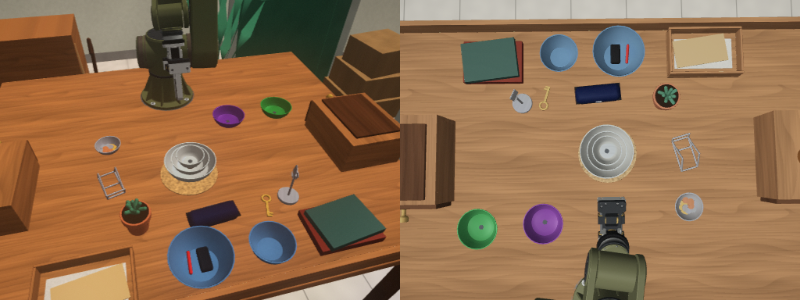

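```bash
python3 - <<'E'
from h import *
from station import ctrl
d=pickle.load(open("v5.pkl","rb"))
for z in(.06,.064,.068): print(z,ray(d["scene"],*un([(389,451)],195,150,8)[0],z),ray(d["top"],*un([(438,386)],210,145,8)[0],z))
print(ctrl.hand_in())
E
```

```text
0.06 [ 0.52661802 -0.00189264  0.06      ] [ 0.53152609 -0.00356123  0.06      ]
0.064 [ 0.5305053  -0.00270803  0.064     ] [ 0.53125191 -0.00343177  0.064     ]
0.068 [ 0.53439257 -0.00352342  0.068     ] [ 0.53097774 -0.00330231  0.068     ]
the job is handed in; nothing more can be done
None
```

The three covers are nested mouth up on the cork mat: the medium inside the large, then the small inside the medium. I handed the job in at about 15 s of the 61 s allowed; hand-in gave no verdict.

I gripped each cover by its rim wall. After lifting the small one off the easel I turned it 43° to level. I lowered both in steps of a millimetre or less until they touched. Contact force reached about 15 N for the medium and 20 N for the small, and I backed off before opening the fingers.

Last checks:
- **Position:** the final pictures show three concentric rims. The small cover's floor screw measures (0.531, -0.003) m, against (0.529, -0.003) for the large one.
- **Height:** the scene and top cameras agree to about 1 mm on the small cover's screw at 64 mm, the height it should have when the stack is seated.
- **Level:** the small one fitted under 1° off level in the air before it was lowered, though a fit without the wrist camera gave about 4°. The medium was harder to read, with fits between 1.7° and 3°. After release I judged level only by eye, and both looked level.
- **Other things:** the large cover is still on its mat, and nothing else on the table has visibly moved. I did not measure those objects. The arm is clear of everything.

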